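# Load the chill block and charge it through its tilted nipple

### The job

Get the chill block ready: stand the orange-capped jar from this table in its one-dot pocket first and let go of it, then the loose teal-capped tube that stands on the table in its two-dot pocket and let go. Then take the yellow coupler, press it squarely onto the block's tilted brass nipple until it snaps and sits fully home on its seat, and finish still gripping it by the yellow body and pressing it home against the valve spring. Leave the other things where they are.

Things in the scene. Friction and masses are not known exactly. Their poses are not given: they have to be found in the camera images.
- jar_mid (a point): centre (half-way up) of the loose small jar with an orange screw cap: 53 mm tall, body 38 mm across, cap 41 mm across from 38 to 53 mm above its underside; z is its axis, up as it stands on the table
- tube_mid (a point): centre (half-way up) of the loose clear tube with a teal screw cap that stands on the table (similar tubes in the wire rack are fixed): 94 mm tall, body 33.6 mm across, cap 41 mm across from 75 to 94 mm above its underside; z is its axis, up. It and the jar may stand in either of two places left of the wire rack
- pocket_one (a point): centre of the mouth of the one-dot pocket (one black dot) in the top of the fixed aluminium chill block: flat bottomed, 42 mm across, 18 mm deep, mouth 60 mm above the table; z up, y along the block toward the two-dot pocket and the nipple, x across the block (its front is -x). Block 89 mm across, 246 mm long; the seated jar's cap is 20 to 35 mm above the block
- pocket_two (a point): centre of the mouth of the two-dot pocket, 64 mm along +y from the one-dot pocket: 37.6 mm across, 35 mm deep, mouth 60 mm above the table; same axes
- nipple: tilted brass nipple at the block's +y end. Origin: centre of the flat grey seat (47 mm across) at its foot, 66 mm above the table; z: the nipple's axis, outward, leaning 0.44 rad from vertical to the block's front; y level, along the block. Post 15 mm across, 30 mm long; from its tip a 7 mm valve pin stands out 8 mm. Three spring balls 18 mm along z stand out 5 mm
- valve_pin (a joint): how far the valve pin is pushed in, m: 0 at rest, 0.006 with the coupler fully home; its spring gives 3 N at first touch, 8 N at home. Pushing the coupler's lip over the spring balls takes about 10 N; they snap out behind it with the mouth about 7 mm off the seat. Let go after the snap, the coupler lifts 4 to 5 mm and this falls to about 0.0015
- coupler_mid (a point): centre of the loose coupler, 0.22 kg, 110 mm tall, standing on its mouth behind the wire rack: steel ring 42 mm across for 12 mm, steel sleeve 36 mm to 46 mm up, then a round yellow body 34 mm across up to 108 mm, gripped there. z: its axis, mouth to top. The mouth is a funnel, 28 mm narrowing to 18. Home: this centre 55 mm along the nipple's z axis, z along that z; any turn about it
- white_bottle: bystander: white small bottle, 50 mm across, 100 mm tall, left of the wire rack toward the back; origin at its underside
- white_bottle_two: bystander: white small bottle, 50 mm across, 100 mm tall, at the front right; origin at its underside
- purple_tube: bystander: tall tube with purple cap, 34 mm across, 156 mm tall, at the back; origin at its underside

How it is judged:
On the way, in this order (a step that is already met when the one before it is completed fails the run):
1. the jar stands seated in the one-dot pocket, let go (horizontal distance between jar_mid and pocket_one below 0.005 m and z of jar_mid in the frame of pocket_one below 0.0115 m and angle between jar_mid's own z axis and vertical below 0.1 rad and contact force between the fingers and orange_jar below 0.05 N), for 0.2 s.
2. the teal-capped tube stands seated in the two-dot pocket, let go (horizontal distance between tube_mid and pocket_two below 0.005 m and z of tube_mid in the frame of pocket_two below 0.0155 m and angle between tube_mid's own z axis and vertical below 0.1 rad and contact force between the fingers and teal_tube below 0.05 N), for 0.2 s.
3. the coupler has snapped onto the nipple (x of coupler_mid in the frame of nipple between -0.006 and 0.006 m and y of coupler_mid in the frame of nipple between -0.006 and 0.006 m and angle between the z axis of coupler_mid and the z axis of nipple, either way round below 0.1 rad and z of coupler_mid in the frame of nipple below 0.0595 m), for 0.1 s.
At the end, for the whole second after the job is handed in: For 1 s: jar and tube in their pockets (5 mm, at most 3 mm high, 0.1 rad), untouched; coupler square on the nipple (0.1 rad, 6 mm), within 2 mm of its seat, valve pin in over 4.2 mm, gripped with over 3 N, grasp point below the coupler's top and at most 20 mm below its centre (all of step 1 and all of step 2 and x of coupler_mid in the frame of nipple between -0.006 and 0.006 m and y of coupler_mid in the frame of nipple between -0.006 and 0.006 m and angle between the z axis of coupler_mid and the z axis of nipple, either way round below 0.1 rad and z of coupler_mid in the frame of nipple below 0.057 m and value of joint valve_pin above 0.0042 m and contact force between the fingers and coupler above 3 N and z of the grasp point in the frame of coupler_mid between -0.02 and 0.055 m and horizontal distance between the grasp point and coupler_mid below 0.06 m); the arm keeps its last pose, push and grip.
It fails at once if a bystander is moved more than 30 mm (distance of any of white_bottle, white_bottle_two, purple_tube from where it was at the start of the episode above 0.03 m).
It also fails if it takes over 72 s, if anything falls off the work surface, if the arm or the gripper's body presses on something with over 40 N, if the wrist force passes 120 N, or if a joint passes its speed limit or range.

### The arm

A 7-joint arm with a two-finger parallel gripper is mounted at the origin on a cart in front of the work surface, level with it; the furniture and walls round the work are solid. World frame = base frame: x ahead of the robot, y to its left, z up, the work surface at z = 0. Lengths are in m, angles in rad, forces in N, time in s.
With the tool pointing down it reaches from about 0.35 to 0.9 m from the base axis. Payload 19.9 kg.
Tool frame: the origin (TCP) lies at the very end of the fingers, on their centre line; the grasp point (between the pads) lies 19 mm behind it; z points along the fingers, y is the direction in which the jaws open and shut (so a half turn about z gives the same grasp; the last joint's range is limited). The gripper opens to 94 mm and grips with 3 to 60 N. Pads are 16 mm wide; open, the fingers measure 119 mm over their backs; the gripper's body (75 mm by 177 mm) begins 78 mm behind the grasp point.
Start: joints at [-1.25, 0.417, -0.01, 1.614, 0.005, 1.111, -0.053], TCP at [0.222, 0.584, 0.173] pointing down, gripper open.
Joint ranges: [-2.81, 2.81], [-0.39, 2.02], [-1.27, 1.25], [0.06, 2.57], [-1.19, 4.33], [0.19, 2], [-2.82, 2.82]. Speed limits (rad/s): [1.89, 1.89, 2.39, 2.39, 3.01, 3.01, 3.01].

### API

Orientations are given as a rotation vector (axis times angle).
In Python, from bench import r gives the robot as it stands.
- The arm moves only by the tool send_rows, never from a script. Its argument "steps" is a list of rows, each a list of 7 numbers: the shift along the tool's x, y, z as a fraction of full scale, then the turn, a rotation vector about the tool's x, y, z as a fraction of full scale, then the closure, from -1 (fully open) to 1 (shut). A call has 1 to 10 rows; each row is the pose to reach, as a shift and turn from the pose measured when the call began, along the tool's axes at that moment, turning the shorter way round; what a row does not reach only later rows make up. Full scale, the value 1, is 20 cm for a shift and pi rad for a turn. A row lasts 1/8 s, in which the tool goes at most 62.5 mm and 10.7 degrees, less where a joint would pass 70% of its speed; a pose out of reach is approached as far as the arm can. A call with a number of a shift or a turn outside -1 to 1 is refused whole. A call with a gripper value outside its range is refused whole. The fingers move at their own pace and stop on an object; "grip_force" is the grip in N (left out, the last holds). Time passes only in rows, so rows that repeat a pose let the fingers close. It gives the time, the measured TCP pose, the force and the opening at its end, in the units of the state.
- r.read_state(): the state, without advancing time (a new reading comes with each control period).
- r.get_image(name): name is "side" or "top"; returns the picture (400x640x3 uint8, red, green, blue); there is no depth.
- r.camera_params(name): a dict with "fov_y" (degrees; the focal length in pixels is half the picture's height over the tangent of half this angle, whatever the lens; pixels are square), "cx", "cy" (the principal point, pixels), "k1" (the pictures are not rectified: a ray, as slopes to the right and down, at radius r is drawn at 1 + k1 r^2 times it, then the intrinsics apply), "R" (3x3) and "t" (3): a world point X has camera coordinates R X + t. Camera axes: x right, y down, z forward; pixel columns grow to the right and rows downward; lengths in m; the calibration is good to about 2 mm. A picture is of the moment at which its call begins. camera_params takes no time and is no camera call.
- r.finish_job(): hands the job in, once; it reports no verdict.
The state is a dict: "clock": time; "joint_positions": joint angles; "joint_vel": joint speeds; "joint_torque": joint torques, N m; "tcp_pos": TCP position; "tool_rot": TCP orientation; "ft_force": force on the tool from outside, world axes, zero at the start; "torque": the same for the moment, N m; "gripper_width": opening from 0.0 (shut) to 1.0 (fully open).
Only numpy, scipy, OpenCV 4.12 (cv2) and the standard library are available. Lean on these libraries where they do the work, as an engineer would, in place of code of your own. Each camera call takes 0.05 s, during which the arm holds its last target.

## Working session

There is one attempt and no reset: what is moved stays moved. The work goes in short steps, Python scripts to look and compute and a tool call to move; the robot and the scene stay as the last step left them, time stands still between calls to the robot, and variables do not carry over. Pictures are saved under pics/ and viewed, and the job is handed in when it is done.

Besides the shell and the picture viewer there is one more tool, called after ">>>" in YAML: its name, and indented under it one key for each argument. send_rows: Moves the arm, as the interface text tells. Its arguments: {"type":"object","properties":{"steps":{"type":"array","items":{"type":"array","items":{"type":"number","minimum":-1,"maximum":1}}},"grip_force":{"type":"number"}},"required":["steps"]}

```bash
mkdir -p pics; ls
cat > h.py <<'E'
import numpy as np, cv2
from bench import r
from scipy.spatial.transform import Rotation as Rn
def cam(n):
    p=r.camera_params(n); f=200/np.tan(np.radians(p['fov_y'])/2)
    return p,f,np.array(p['R']),np.array(p['t'])
def ray(n,u,v):
    p,f,R,t=cam(n)
    xd=np.array([(u-p['cx'])/f,(v-p['cy'])/f]); x=xd.copy()
    for _ in range(50): x=xd/(1+p['k1']*(x@x))
    d=R.T@np.array([x[0],x[1],1.]); return -R.T@t,d/np.linalg.norm(d)
def onz(n,u,v,z):
    c,d=ray(n,u,v); return c+d*(z-c[2])/d[2]
def proj(n,X):
    p,f,R,t=cam(n); c=R@np.array(X)+t; x=c[:2]/c[2]; x=x*(1+p['k1']*(x@x)); return x*f+[p['cx'],p['cy']]
def tri(a,b):
    c1,d1=ray(*a);c2,d2=ray(*b)
    s=np.linalg.lstsq(np.c_[d1,-d2],c2-c1,rcond=None)[0]
    p,q=c1+d1*s[0],c2+d2*s[1]; return (p+q)/2,np.linalg.norm(p-q)
def shot(n,name):
    im=np.asarray(r.get_image(n)); cv2.imwrite(f'pics/{name}.png',im[:,:,::-1]); return im
E
python3 - <<'E'
from h import *
for n in('side','top'):
    shot(n,n+'0'); print(r.camera_params(n)); c,d=ray(n,320,200); print(c,d)
print(r.read_state())
E
```

```text
pics
{'fov_y': 46.064087198366806, 'cx': 319.56865946624873, 'cy': 205.42628285528065, 'k1': -0.07728625722014998, 'R': array([[-0.97396899, -0.2259794 , -0.01782473],
       [-0.06653412,  0.36015831, -0.93051556],
       [ 0.21669708, -0.90510734, -0.36581836]]), 't': array([0.49958213, 0.10203606, 1.41792873])}
[0.18610537 1.35952385 0.62255543] [ 0.21655699 -0.90940796 -0.35507778]
{'fov_y': 52.84939913693881, 'cx': 320.97273151202256, 'cy': 203.88726855858803, 'k1': -0.027278588953824227, 'R': array([[-0.01614901, -0.999835  ,  0.00831773],
       [-0.99398104,  0.01515184, -0.10849935],
       [ 0.10835542, -0.01001983, -0.99406172]]), 't': array([4.91562728e-04, 5.20139036e-01, 1.23914672e+00])}
[0.38274801 0.00502645 1.28821898] [ 0.11798923 -0.00774923 -0.99298464]
{'clock': 0.1, 'joint_positions': array([-1.2494841 ,  0.41794574, -0.01029873,  1.61409786,  0.00469191,
        1.11071781, -0.052993  ]), 'joint_vel': array([ 0.00013636, -0.00084483, -0.0007973 , -0.00331143, -0.0005474 ,
       -0.00022461, -0.00034045]), 'joint_torque': array([ 2.02308125e-03, -8.52597356e+01,  6.40970115e-01, -4.26694894e+01,
       -4.88239224e-02,  1.65005377e-02,  3.95972654e-05]), 'tcp_pos': array([0.22169395, 0.5839538 , 0.17227503]), 'tool_rot': array([-5.66749359e-01, -3.08992071e+00,  1.78763723e-03]), 'ft_force': array([ 0.67421602, -0.41376415,  0.39221167]), 'torque': array([0.01689193, 0.0440946 , 0.00750259]), 'gripper_width': 0.9951332324157565}
```

View pics/side0.png

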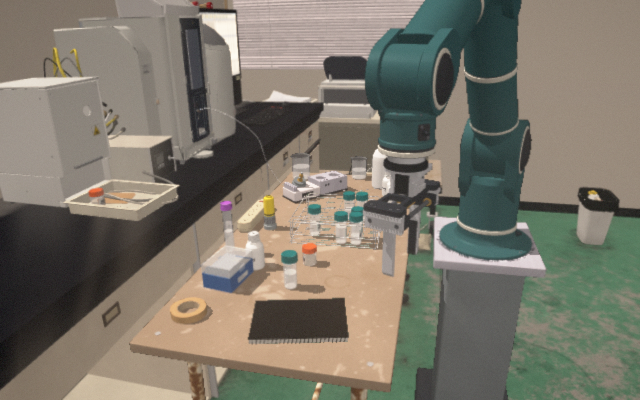

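View pics/top0.png

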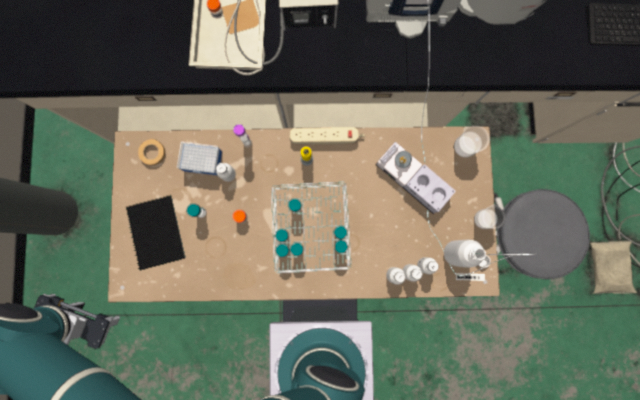

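The side view shows the jar at (310,255), the tube at (289,270) and the coupler at (269,205). In the top view the jar is at (240,216), the tube at (194,211), the coupler at (306,153) and the block around (415,180). Next I'll zoom in on these.

Run:
```python
import cv2
a=cv2.imread('pics/top0.png');b=cv2.imread('pics/side0.png')
cv2.imwrite('pics/blk.png',cv2.resize(a[130:230,365:475],None,fx=6,fy=6,interpolation=cv2.INTER_CUBIC)[:600])
cv2.imwrite('pics/blks.png',cv2.resize(b[150:220,270:370],None,fx=8,fy=8,interpolation=cv2.INTER_CUBIC))
cv2.imwrite('pics/left.png',cv2.resize(a[120:240,170:330],None,fx=5,fy=5,interpolation=cv2.INTER_CUBIC))
cv2.imwrite('pics/lefts.png',cv2.resize(b[190:300,200:340],None,fx=5,fy=5,interpolation=cv2.INTER_CUBIC))
```

```text
(no output)
```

View pics/blk.png

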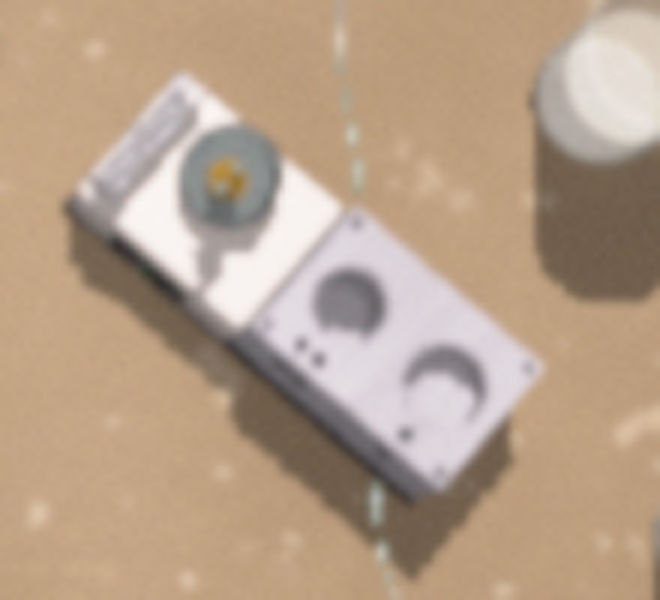

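View pics/blks.png

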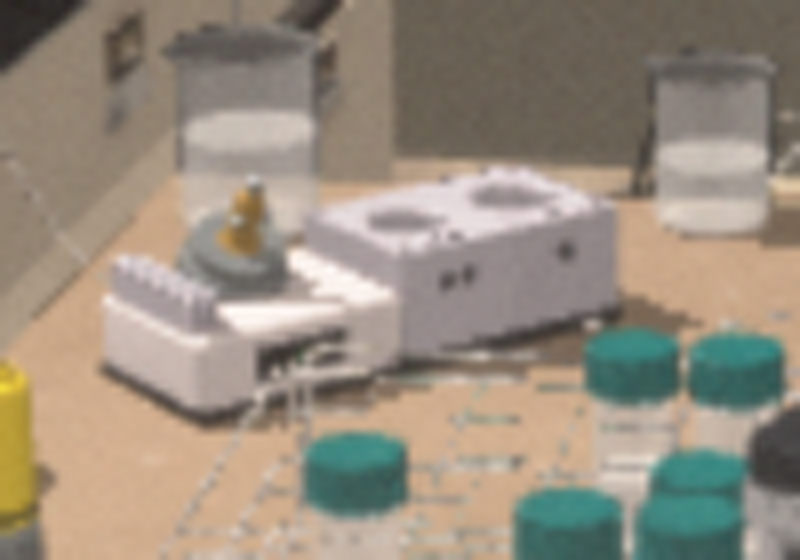

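View pics/left.png

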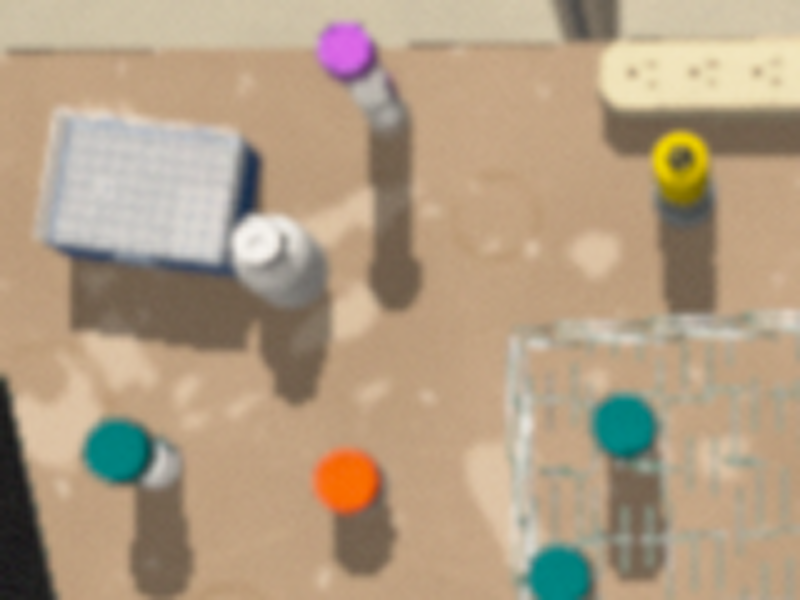

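View pics/lefts.png

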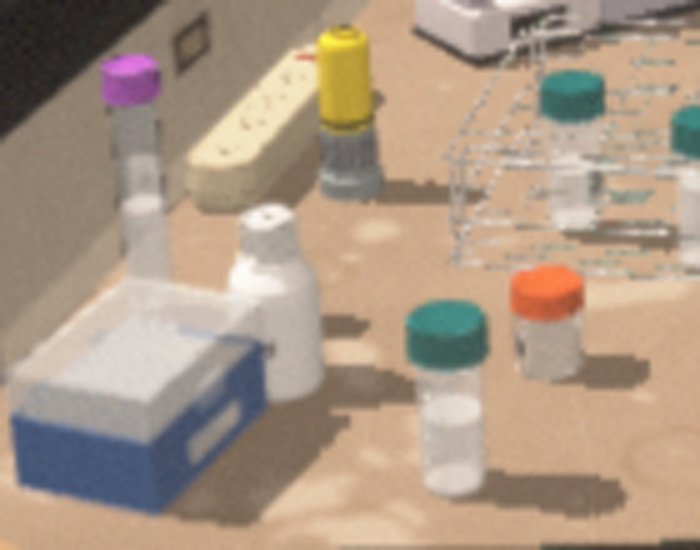

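```bash
cat > m.py <<'E'
from h import *
def mask(im,lo,hi):
    return cv2.inRange(cv2.cvtColor(im,cv2.COLOR_RGB2HSV),lo,hi)
C=dict(orange=((3,160,120),(14,255,255)),teal=((80,120,50),(98,255,255)),yellow=((24,170,90),(33,255,255)))
def blobs(im,c,minA=15):
    n,l,s,ce=cv2.connectedComponentsWithStats(mask(im,*C[c]))
    return [(ce[i].round(2),s[i].tolist()) for i in range(1,n) if s[i][4]>=minA]
E
python3 - <<'E'
from m import *
for n in('top','side'):
    im=cv2.imread(f'pics/{n}0.png')[:,:,::-1].copy()
    for c in C:
        print(n,c,[(b[0].tolist(),b[1]) for b in blobs(im,c)])
k=lambda u,v:(u/6+365-.42,v/6+130-.42)
for nm,p in dict(p1=(446,388),p2=(350,303),s1=(357,222),s2=(529,368),s3=(440,472),s4=(268,323)).items():
    print(nm,onz('top',*k(*p),.060))
print('seat',onz('top',*k(229,177),.066))
a=cv2.imread('pics/top0.png');b=cv2.imread('pics/side0.png')
x=cv2.resize(a[145:175,385:420],None,fx=16,fy=16,interpolation=cv2.INTER_CUBIC)
y=cv2.resize(b[165:193,288:313],None,fx=16,fy=16,interpolation=cv2.INTER_CUBIC)
o=np.zeros((480,980,3),np.uint8);o[:x.shape[0],:560]=x;o[:y.shape[0],570:970]=y;cv2.imwrite('pics/nip.png',cv2.resize(o,(784,384)))
E
```

```text
top orange [([213.24, 4.86], [207, 0, 13, 12, 125]), ([238.98, 215.82], [233, 210, 13, 13, 132])]
top teal [([294.36, 204.81], [289, 199, 12, 13, 113]), ([193.11, 209.81], [187, 204, 13, 12, 118]), ([340.42, 239.17], [334, 226, 13, 27, 233]), ([281.54, 235.07], [276, 230, 12, 11, 107]), ([296.33, 248.91], [290, 243, 13, 13, 119]), ([281.93, 250.03], [276, 244, 13, 13, 123]), ([56.0, 321.83], [53, 317, 7, 10, 23]), ([40.48, 326.43], [32, 318, 18, 19, 89]), ([17.27, 326.3], [12, 324, 12, 8, 30]), ([51.86, 337.57], [48, 335, 10, 7, 21]), ([65.39, 349.63], [60, 344, 11, 12, 38]), ([74.42, 355.85], [69, 352, 9, 10, 26]), ([312.48, 359.91], [308, 356, 10, 8, 23]), ([333.27, 361.14], [331, 356, 6, 10, 22]), ([85.57, 363.71], [79, 361, 15, 6, 28]), ([300.29, 368.35], [297, 365, 8, 9, 17]), ([112.33, 381.47], [110, 379, 5, 6, 15]), ([97.4, 383.8], [96, 380, 4, 8, 15]), ([104.11, 391.18], [99, 387, 12, 9, 28]), ([291.8, 392.6], [288, 390, 8, 6, 20]), ([305.67, 394.95], [299, 390, 13, 10, 55]), ([111.53, 396.24], [108, 393, 7, 7, 17])]
top yellow [([305.77, 153.07], [301, 146, 11, 15, 111])]
side orange [([94.27, 191.96], [89, 188, 13, 9, 71]), ([308.73, 247.95], [303, 244, 13, 9, 104])]
side teal [([348.52, 193.07], [344, 192, 10, 4, 27]), ([362.08, 193.8], [358, 192, 9, 4, 25]), ([314.1, 206.37], [309, 205, 11, 4, 30]), ([356.45, 211.73], [351, 207, 12, 10, 85]), ([340.49, 213.4], [336, 212, 11, 4, 35]), ([288.73, 253.27], [282, 251, 14, 6, 55])]
side yellow [([267.39, 199.16], [264, 196, 9, 9, 38]), ([271.0, 207.0], [269, 204, 4, 8, 17])]
p1 [ 0.54105848 -0.37259829  0.06      ]
p2 [ 0.58609415 -0.32478316  0.06      ]
s1 [ 0.6286014  -0.33034453  0.06      ]
s2 [ 0.55083796 -0.41628725  0.06      ]
s3 [ 0.49762627 -0.36739824  0.06      ]
s4 [ 0.57623956 -0.28176123  0.06      ]
seat [ 0.65192946 -0.26323715  0.066     ]
```

View pics/nip.png

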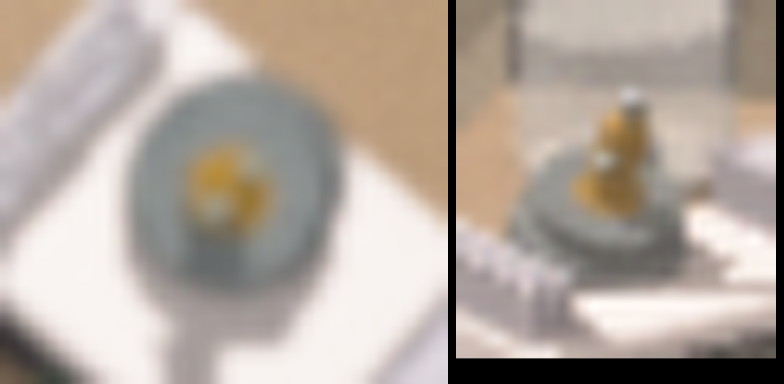

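Run:
```python
from m import *
yb=np.array([np.cos(np.radians(47.4)),np.sin(np.radians(47.4)),0]);xb=np.array([yb[1],-yb[0],0])
zn=np.array([0,0,np.cos(.44)])-np.sin(.44)*xb
pt=(401.3,160.75);ps=(301.25,172.3)
X,e=tri(('top',*pt),('side',*ps));print('tip',X,e,'origin',X-.037*zn, zn)
s=np.array([.6519,-.2632,.066]);print('seat->tip proj',proj('top',s+.037*zn),proj('side',s+.037*zn))
print('seat proj side',proj('side',s))
for nm,z in (('top',.0465),):
  print('jar',onz('top',238.98,215.82,.050),onz('top',193.11,209.81,.091))
for nm,t,sd,z in(('jar',(238.98,215.82),(308.73,247.95),0),):
  print(tri(('top',*t),('side',*sd)))
# coupler: project candidates
print('coupler',onz('top',305.77,152.0,.095), onz('top',305.9,151.0,.110))
```

```text
tip [ 0.63948716 -0.25143741  0.09896221] 0.00021611189650407297 origin [ 0.65108787 -0.26210481  0.06548639] [-0.3135328   0.28830819  0.90475166]
seat->tip proj [401.69412908 160.47937758] [301.08300491 172.06571438]
seat proj side [299.13634426 179.55795409]
jar [0.48456442 0.24593355 0.05      ] [0.50127139 0.37527671 0.091     ]
(array([0.48505595, 0.2467895 , 0.04576802]), np.float64(0.0002922279807605965))
coupler [0.67141633 0.03644279 0.095     ] [0.67083361 0.0356235  0.11      ]
```

```bash
cat >> h.py <<'E'
def down(jaw_deg):  # tool z down, tool y along jaw dir
    a=np.radians(jaw_deg); y=np.array([np.cos(a),np.sin(a),0]); z=np.array([0,0,-1.]); return np.c_[np.cross(y,z),y,z]
def st():
    s=r.read_state(); R=Rn.from_rotvec(s['tool_rot']).as_matrix()
    print('t',round(s['clock'],2),'tcp',s['tcp_pos'].round(4),'jaw',np.degrees(np.arctan2(R[1,1],R[0,1])).round(1),'z',R[:,2].round(3),'F',s['ft_force'].round(1),'w',round(float(s['gripper_width'])*94,1),'q',s['joint_positions'].round(2)); return s,R
def plan(*tg):
    s,R=st()
    for p,Rt in tg:
        v=R.T@(np.array(p)-s['tcp_pos'])/.2
        w=Rn.from_matrix(R.T@(R if Rt is None else Rt)).as_rotvec()/np.pi
        print(v.round(4).tolist(),w.round(4).tolist())
E
python3 - <<'E'
from h import *
plan(((.37,.45,.17),down(48)),((.485,.246,.15),down(27)))
for u,v in ((306,142),(306,185)): print(onz('top',u,v,.03))
E
```

```text
t 0.1 tcp [0.2217 0.584  0.1723] jaw 69.2 z [-0.    -0.001 -1.   ] F [ 0.7 -0.4  0.4] w 93.5 q [-1.25  0.42 -0.01  1.61  0.    1.11 -0.05]
[-0.931, -0.363, 0.0119] [-0.0004, 0.0001, 0.1178]
[-1.8305, -1.1124, 0.1128] [-0.0003, 0.0002, 0.2345]
[0.71980961 0.03703396 0.03      ]
[0.58065843 0.0386917  0.03      ]
```

>>> send_rows:
  steps:
    - [-0.3, -0.12, 0, 0, 0, 0.04, -1]
    - [-0.6, -0.24, 0, 0, 0, 0.08, -1]
    - [-0.93, -0.36, 0, 0, 0, 0.118, -1]
    - [-1, -0.5, 0.02, 0, 0, 0.15, -1]
    - [-1, -0.7, 0.05, 0, 0, 0.2, -1]
    - [-1, -0.9, 0.1, 0, 0, 0.2345, -1]
    - [-1, -1, 0.1, 0, 0, 0.2345, -1]
  grip_force: 20

```text
clock: 0.98
tcp_pos: [0.3367, 0.3239, 0.1518]
tool_rot: [-1.645, -2.676, 0.004]
ft_force: [0.7, 0.2, 0.4]
gripper_width: 1.0
```

Run:
```python
from h import *
plan(((.485,.246,.13),down(27)),((.485,.246,.027),down(27)))
```

```text
t 0.97 tcp [0.3367 0.3239 0.1518] jaw 26.9 z [-0.001 -0.002 -1.   ] F [0.7 0.2 0.4] w 94.0 q [-1.03  0.16  0.22  2.02 -0.04  0.97 -0.32]
[-0.6823, 0.4856, 0.1089] [-0.0007, 0.0004, -0.0008]
[-0.6816, 0.4868, 0.6239] [-0.0007, 0.0004, -0.0008]
```

>>> send_rows:
  steps:
    - [-0.22, 0.16, 0.04, 0, 0, 0, -1]
    - [-0.45, 0.32, 0.08, 0, 0, 0, -1]
    - [-0.682, 0.486, 0.11, 0, 0, 0, -1]
    - [-0.682, 0.486, 0.11, 0, 0, 0, -1]
    - [-0.682, 0.486, 0.3, 0, 0, 0, -1]
    - [-0.682, 0.486, 0.5, 0, 0, 0, -1]
    - [-0.682, 0.486, 0.624, 0, 0, 0, -1]
    - [-0.682, 0.486, 0.624, 0, 0, 0, -1]

```text
clock: 1.98
tcp_pos: [0.4834, 0.2456, 0.0257]
tool_rot: [-1.643, -2.676, 0.009]
ft_force: [-0.7, 0.0, 0.5]
gripper_width: 1.005
```

Run:
```python
from h import *
st(); shot('side','s1'); im=cv2.imread('pics/s1.png'); cv2.imwrite('pics/s1z.png',cv2.resize(im[180:330,230:430],None,fx=4,fy=4,interpolation=cv2.INTER_CUBIC))
```

```text
t 1.98 tcp [0.4834 0.2456 0.0257] jaw 26.9 z [-0.004 -0.004 -1.   ] F [-0.7  0.   0.5] w 94.4 q [-0.75  0.48  0.28  1.94 -0.18  0.75  0.1 ]
```

View pics/s1z.png

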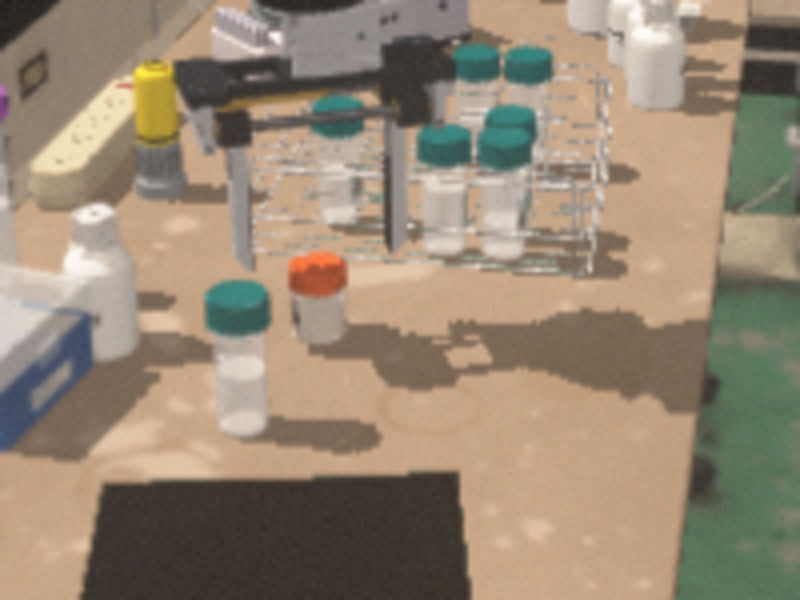

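Run:
```python
from h import *
s,R=st()
for n in('side','top'):
    for k in(-.047,0,.047):
        print(n,proj(n,s['tcp_pos']+k*R[:,1]))
print([((np.array(x)/4+[230,180])).tolist() for x in((242,265),(398,250),(320,275))])
shot('top','t1'); shot('side','s2')
im=cv2.imread('pics/s2.png')
for i,n in enumerate(('s2','t1')):pass
cv2.imwrite('pics/c2.png',np.hstack([im[150:350,200:500],cv2.imread('pics/t1.png')[100:300,150:450]]))
```

```text
t 2.02 tcp [0.4843 0.246  0.027 ] jaw 26.9 z [-0.002 -0.003 -1.   ] F [0.2 0.  0.2] w 93.9 q [-0.75  0.48  0.28  1.94 -0.18  0.75  0.1 ]
side [325.86961744 251.80276494]
side [309.29649736 253.98698498]
side [292.47087576 256.1950244 ]
top [247.08728233 229.73648941]
top [240.37510681 216.4797948 ]
top [233.71813909 203.31944963]
[[290.5, 246.25], [329.5, 242.5], [310.0, 248.75]]
```

View pics/c2.png

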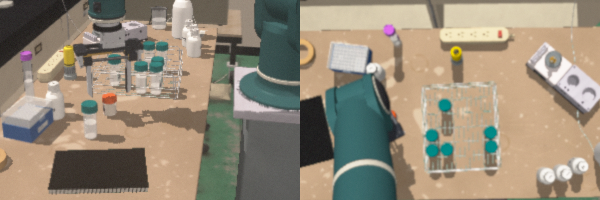

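Run:
```python
from h import *
for n in('side','top'):
    print(n,proj(n,[.2217,.584,.1723]))
p=np.array([.2217,.584,.1723]);y=np.array([np.cos(np.radians(69.2)),np.sin(np.radians(69.2)),0])
for k in(-.047,.047): print(proj('side',p+k*y),proj('top',p+k*y))
a=cv2.imread('pics/top0.png');b=cv2.imread('pics/side0.png');c=cv2.imread('pics/t1.png');d=cv2.imread('pics/s2.png')
z=lambda i,x,y:cv2.resize(i[y:y+100,x:x+130],None,fx=3,fy=3,interpolation=cv2.INTER_CUBIC)
cv2.imwrite('pics/c3.png',np.vstack([np.hstack([z(a,30,270),z(b,340,190)]),np.hstack([z(c,180,170),z(d,250,180)])]))
```

```text
side [399.19585745 278.98809635]
top [106.12060652 310.26691512]
[409.49720891 268.48957123] [121.90469658 316.35448514]
[387.99146826 290.38011551] [ 90.42867037 304.19553011]
```

View pics/c3.png

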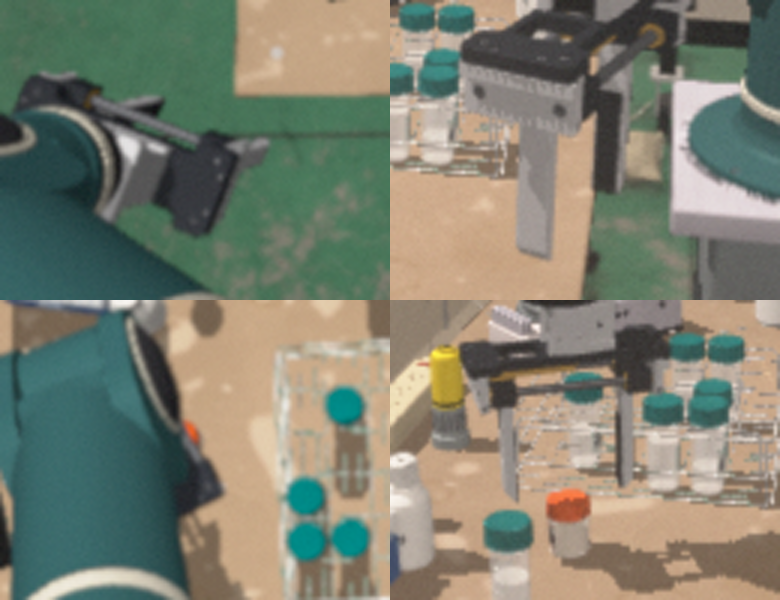

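Both views put the fingertips about 30 mm higher than the reported TCP: tip pixels are near (290,246), while (292,256) was predicted. Closing the jaws here will show whether the jar is between them.

>>> send_rows:
  steps:
    - [0, 0, 0, 0, 0, 0, 1]
    - [0, 0, 0, 0, 0, 0, 1]
    - [0, 0, 0, 0, 0, 0, 1]
    - [0, 0, 0, 0, 0, 0, 1]
    - [0, 0, 0, 0, 0, 0, 1]
    - [0, 0, 0, 0, 0, 0, 1]

```text
clock: 2.88
tcp_pos: [0.4852, 0.2464, 0.0281]
tool_rot: [1.644, 2.676, -0.002]
ft_force: [1.0, 0.2, 0.3]
gripper_width: 0.397
```

Run:
```python
from h import *
st(); shot('side','s3'); im=cv2.imread('pics/s3.png'); cv2.imwrite('pics/s3z.png',cv2.resize(im[180:300,230:390],None,fx=5,fy=5,interpolation=cv2.INTER_CUBIC))
```

```text
t 2.88 tcp [0.4852 0.2464 0.0281] jaw 26.9 z [-0.001 -0.001 -1.   ] F [1.  0.2 0.3] w 37.3 q [-0.75  0.48  0.28  1.94 -0.18  0.75  0.1 ]
```

View pics/s3z.png

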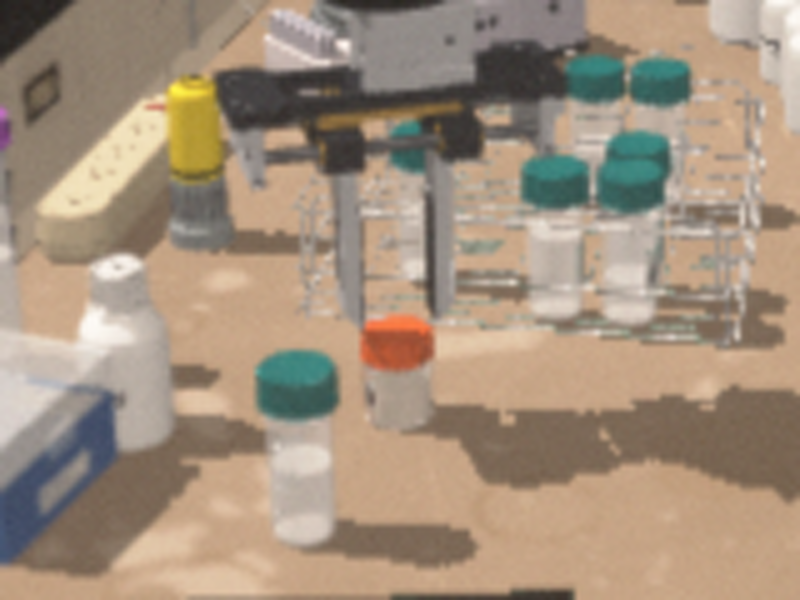

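Run:
```python
from h import *
s,R=st(); p=s['tcp_pos']
for dz in(0,.02,.025,.03,.035): print(dz,[proj('side',p+[0,0,dz]+k*.02*R[:,1]+j*R[:,0]*.008).round(1).tolist() for k in(-1,1) for j in (-1,1)])
```

```text
t 2.92 tcp [0.4853 0.2464 0.0281] jaw 26.9 z [-0.    -0.001 -1.   ] F [ 0.2 -0.2  0.8] w 33.5 q [-0.75  0.48  0.28  1.94 -0.18  0.75  0.1 ]
0 [[315.3, 251.5], [316.7, 254.0], [301.2, 253.3], [302.4, 255.9]]
0.02 [[315.2, 245.0], [316.5, 247.5], [300.9, 246.7], [302.2, 249.3]]
0.025 [[315.1, 243.3], [316.5, 245.8], [300.9, 245.1], [302.1, 247.6]]
0.03 [[315.1, 241.7], [316.5, 244.2], [300.8, 243.5], [302.0, 246.0]]
0.035 [[315.1, 240.0], [316.4, 242.5], [300.8, 241.8], [302.0, 244.3]]
```

>>> send_rows:
  steps:
    - [0, 0, 0, 0, 0, 0, 1]
    - [0, 0, 0, 0, 0, 0, 1]

```text
clock: 3.18
tcp_pos: [0.4853, 0.2464, 0.0281]
tool_rot: [1.644, 2.676, -0.002]
ft_force: [-0.1, 0.1, -0.1]
gripper_width: 0.144
```

>>> send_rows:
  steps:
    - [0, 0, 0, 0, 0, 0, -1]
    - [0, 0, 0, 0, 0, 0, -1]
    - [0, 0, 0, 0, 0, 0, -1]
    - [0, 0, 0, 0, 0, 0, -1]
    - [0, 0, 0, 0, 0, 0, -1]
    - [0, 0, 0.04, 0, 0, 0, -1]
    - [0, 0, 0.08, 0, 0, 0, -1]
    - [0, 0, 0.1, 0, 0, 0, -1]
    - [0, 0, 0.1, 0, 0, 0, -1]

```text
clock: 4.3
tcp_pos: [0.4851, 0.2462, 0.0077]
tool_rot: [1.645, 2.677, -0.003]
ft_force: [0.1, -0.3, 0.5]
gripper_width: 0.999
```

Run:
```python
from h import *
st(); shot('side','s4'); im=cv2.imread('pics/s4.png'); cv2.imwrite('pics/s4z.png',cv2.resize(im[180:300,230:390],None,fx=5,fy=5,interpolation=cv2.INTER_CUBIC))
```

```text
t 4.3 tcp [0.4851 0.2462 0.0077] jaw 26.9 z [-0.001 -0.002 -1.   ] F [ 0.1 -0.3  0.5] w 93.9 q [-0.74  0.51  0.27  1.95 -0.2   0.71  0.11]
```

View pics/s4z.png

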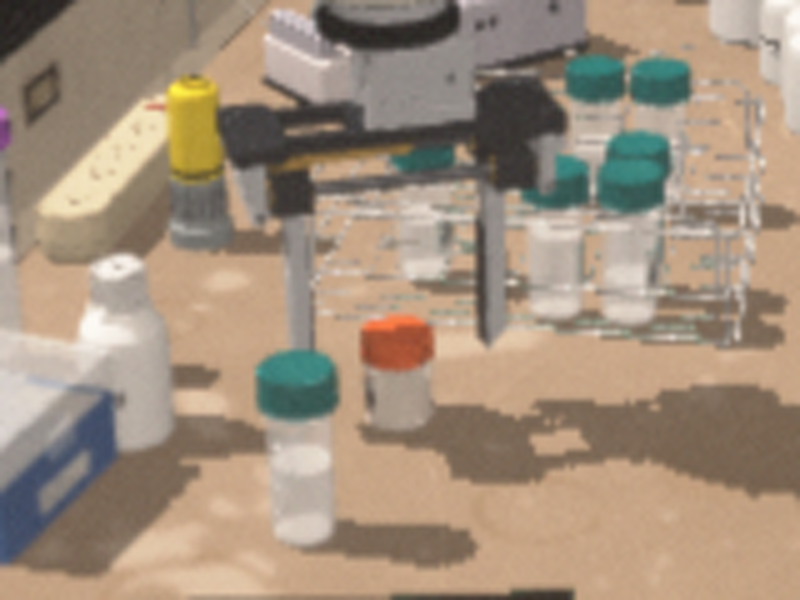

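>>> send_rows:
  steps:
    - [0, 0, 0.03, 0, 0, 0, -1]
    - [0, 0, 0.06, 0, 0, 0, -1]
    - [0, 0, 0.06, 0, 0, 0, -1]
    - [0, 0, 0.06, 0, 0, 0, 1]
    - [0, 0, 0.06, 0, 0, 0, 1]
    - [0, 0, 0.06, 0, 0, 0, 1]
    - [0, 0, 0.06, 0, 0, 0, 1]
    - [0, 0, 0.06, 0, 0, 0, 1]
    - [0, 0, 0.06, 0, 0, 0, 1]
    - [0, 0, 0.06, 0, 0, 0, 1]

```text
clock: 5.6
tcp_pos: [0.4852, 0.2462, -0.004]
tool_rot: [1.644, 2.676, -0.003]
ft_force: [0.4, -0.0, -0.6]
gripper_width: 0.432
```

Run:
```python
from h import *
st(); shot('side','s5'); im=cv2.imread('pics/s5.png'); cv2.imwrite('pics/s5z.png',cv2.resize(im[180:300,230:390],None,fx=5,fy=5,interpolation=cv2.INTER_CUBIC))
```

```text
t 5.6 tcp [ 0.4852  0.2462 -0.004 ] jaw 26.9 z [-0.001 -0.002 -1.   ] F [ 0.4 -0.  -0.6] w 40.6 q [-0.74  0.53  0.26  1.95 -0.2   0.69  0.12]
```

View pics/s5z.png

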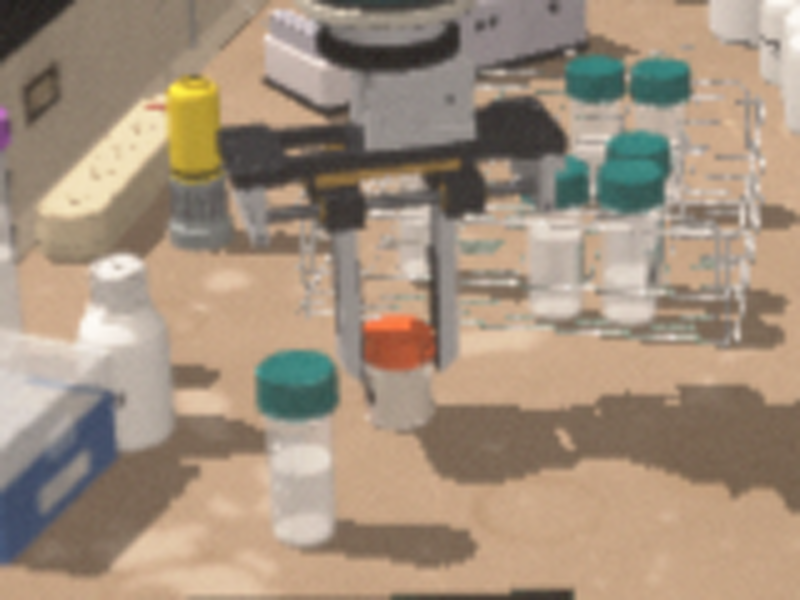

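Run:
```python
from h import *
plan(((.485,.246,.156),down(27)),((.53,.05,.156),down(5)),((.541,-.14,.156),down(-15)))
```

```text
t 5.65 tcp [ 0.4852  0.2462 -0.0041] jaw 26.9 z [-0.001 -0.002 -1.   ] F [-0.   0.2 -0.8] w 40.6 q [-0.74  0.53  0.26  1.95 -0.2   0.69  0.12]
[-0.0015, -0.0025, -0.8003] [-0.0004, 0.0004, -0.0008]
[-0.9774, -0.2446, -0.7989] [-0.0004, 0.0004, 0.1215]
[-1.8498, -0.6248, -0.7973] [-0.0003, 0.0005, 0.2326]
```

>>> send_rows:
  steps:
    - [0, 0, -0.2, 0, 0, 0, 1]
    - [0, 0, -0.5, 0, 0, 0, 1]
    - [0, 0, -0.8, 0, 0, 0, 1]
    - [-0.15, -0.03, -0.8, 0, 0, 0, 1]
    - [-0.4, -0.1, -0.8, 0, 0, 0.04, 1]
    - [-0.7, -0.17, -0.8, 0, 0, 0.08, 1]
    - [-0.98, -0.245, -0.8, 0, 0, 0.12, 1]
    - [-1, -0.25, -0.8, 0, 0, 0.12, 1]
  grip_force: 25

```text
clock: 6.65
tcp_pos: [0.5315, 0.0411, 0.1564]
tool_rot: [2.125, 2.312, -0.003]
ft_force: [0.1, 1.7, -0.2]
gripper_width: 0.429
```

Run:
```python
from h import *
plan(((.54,-.15,.156),down(-15)),((.54,-.25,.156),down(-30)))
```

```text
t 6.65 tcp [0.5315 0.0411 0.1564] jaw 4.8 z [-0.    -0.003 -1.   ] F [ 0.1  1.7 -0.2] w 40.3 q [-0.55  0.29  0.5   1.87 -0.16  1.01  0.1 ]
[-0.9557, -0.0377, 0.0047] [0.0, 0.0009, 0.1101]
[-1.4539, -0.0797, 0.0061] [0.0001, 0.0009, 0.1934]
```

>>> send_rows:
  steps:
    - [-0.25, -0.01, 0, 0, 0, 0.03, 1]
    - [-0.5, -0.02, 0, 0, 0, 0.06, 1]
    - [-0.75, -0.03, 0, 0, 0, 0.09, 1]
    - [-0.96, -0.04, 0, 0, 0, 0.11, 1]
    - [-1, -0.04, 0, 0, 0, 0.15, 1]
    - [-1, -0.04, 0, 0, 0, 0.19, 1]

```text
clock: 7.4
tcp_pos: [0.5401, -0.1592, 0.1567]
tool_rot: [2.714, 1.578, -0.003]
ft_force: [0.8, -0.8, -1.2]
gripper_width: 0.431
```

Run:
```python
from h import *
plan(((.541,-.3726,.13),down(-42.6)),)
```

```text
t 7.4 tcp [ 0.5401 -0.1592  0.1567] jaw -29.6 z [-0.001 -0.003 -1.   ] F [ 0.8 -0.8 -1.2] w 40.5 q [-0.31  0.39  0.68  1.81 -0.28  1.05 -0.04]
[-0.9249, 0.5312, 0.1365] [0.0003, 0.0008, 0.072]
```

>>> send_rows:
  steps:
    - [-0.23, 0.13, 0.03, 0, 0, 0.03, 1]
    - [-0.46, 0.26, 0.07, 0, 0, 0.05, 1]
    - [-0.7, 0.4, 0.1, 0, 0, 0.072, 1]
    - [-0.925, 0.531, 0.1365, 0, 0, 0.072, 1]
    - [-0.925, 0.531, 0.1365, 0, 0, 0.072, 1]
    - [-0.925, 0.531, 0.1365, 0, 0, 0.072, 1]

```text
clock: 8.15
tcp_pos: [0.5412, -0.3717, 0.1295]
tool_rot: [2.875, 1.264, -0.003]
ft_force: [1.0, 0.9, -1.0]
gripper_width: 0.434
```

Run:
```python
from m import *
s,R=st()
for n in('side','top'):
    im=shot(n,n+'6'); print(n,[(b[0].tolist(),b[1]) for b in blobs(im,'orange')], proj(n,s['tcp_pos']+[0,0,.03]),proj(n,s['tcp_pos']+[0,0,.049]))
a=cv2.imread('pics/top6.png')[120:240,350:500];b=cv2.imread('pics/side6.png')[110:230,250:400]
cv2.imwrite('pics/c6.png',cv2.resize(np.hstack([a,b]),None,fx=2.6,fy=2.6,interpolation=cv2.INTER_CUBIC))
```

```text
t 8.15 tcp [ 0.5412 -0.3717  0.1295] jaw -42.5 z [-0.001 -0.002 -1.   ] F [ 1.   0.9 -1. ] w 40.8 q [ 0.07  0.61  0.71  1.59 -0.43  1.1   0.14]
side [([331.72, 144.1], [329, 142, 6, 6, 29]), ([94.29, 191.88], [89, 188, 13, 9, 69])] [333.45075839 149.37452771] [333.41334764 144.57164719]
top [([213.33, 4.92], [207, 0, 13, 12, 125])] [449.03354438 189.56231826] [451.22852053 188.58713017]
```

View pics/c6.png

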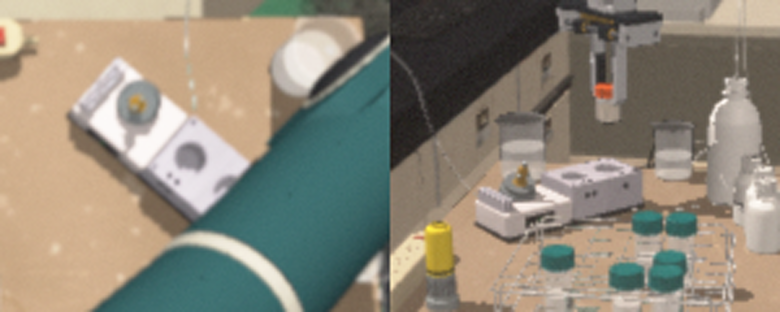

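>>> send_rows:
  steps:
    - [0, 0, 0.1, 0, 0, 0, 1]
    - [0, 0, 0.2, 0, 0, 0, 1]
    - [0, 0, 0.3, 0, 0, 0, 1]
    - [0, 0, 0.35, 0, 0, 0, 1]
    - [0, 0, 0.37, 0, 0, 0, 1]
    - [0, 0, 0.39, 0, 0, 0, 1]

```text
clock: 9.0
tcp_pos: [0.5419, -0.3715, 0.0522]
tool_rot: [2.873, 1.265, -0.001]
ft_force: [0.6, 1.2, -0.6]
gripper_width: 0.432
```

Run:
```python
from m import *
s,R=st(); print(s['torque'].round(2))
plan(((.541,-.3724,.036),down(-42.6)))
```

```text
t 9.0 tcp [ 0.5419 -0.3715  0.0522] jaw -42.5 z [ 0.    -0.002 -1.   ] F [ 0.6  1.2 -0.6] w 40.6 q [ 0.1   0.69  0.66  1.64 -0.49  0.97  0.18]
[-0.02  0.12 -0.02]
t 9.0 tcp [ 0.5419 -0.3715  0.0522] jaw -42.5 z [ 0.    -0.002 -1.   ] F [ 0.6  1.2 -0.6] w 40.6 q [ 0.1   0.69  0.66  1.64 -0.49  0.97  0.18]
[-0.0064, -0.0003, 0.081] [0.0005, 0.0005, 0.0006]
```

>>> send_rows:
  steps:
    - [-0.006, 0, 0.02, 0, 0, 0, 1]
    - [-0.006, 0, 0.04, 0, 0, 0, 1]
    - [-0.006, 0, 0.055, 0, 0, 0, 1]
    - [-0.006, 0, 0.065, 0, 0, 0, 1]

```text
clock: 9.5
tcp_pos: [0.5411, -0.3723, 0.039]
tool_rot: [2.873, 1.265, -0.001]
ft_force: [-0.6, 0.1, -1.8]
gripper_width: 0.431
```

Run:
```python
from m import *
s,R=st(); shot('side','s7')
b=cv2.imread('pics/s7.png')[130:220,270:370]
cv2.imwrite('pics/c7.png',cv2.resize(b,None,fx=6,fy=6,interpolation=cv2.INTER_CUBIC))
```

```text
t 9.5 tcp [ 0.5411 -0.3723  0.039 ] jaw -42.5 z [ 0.    -0.002 -1.   ] F [-0.6  0.1 -1.8] w 40.5 q [ 0.11  0.71  0.65  1.65 -0.5   0.95  0.19]
```

View pics/c7.png

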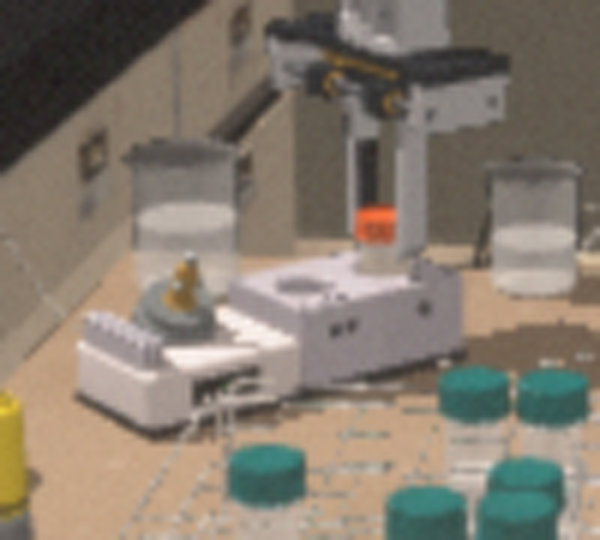

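>>> send_rows:
  steps:
    - [0, 0, 0.008, 0, 0, 0, 1]
    - [0, 0, 0.014, 0, 0, 0, 1]
    - [0, 0, 0.014, 0, 0, 0, 1]

```text
clock: 9.93
tcp_pos: [0.5415, -0.3727, 0.0376]
tool_rot: [2.873, 1.265, 0.001]
ft_force: [-5.1, 4.5, 21.1]
gripper_width: 0.431
```

>>> send_rows:
  steps:
    - [0, 0, 0, 0, 0, 0, -1]
    - [0, 0, 0, 0, 0, 0, -1]
    - [0, 0, 0, 0, 0, 0, -1]
    - [0, 0, 0, 0, 0, 0, -1]
    - [0, 0, -0.15, 0, 0, 0, -1]
    - [0, 0, -0.35, 0, 0, 0, -1]
    - [0, 0, -0.6, 0, 0, 0, -1]

```text
clock: 10.8
tcp_pos: [0.5409, -0.3721, 0.1582]
tool_rot: [2.874, 1.265, -0.001]
ft_force: [-0.0, -0.2, 0.1]
gripper_width: 1.005
```

Run:
```python
from m import *
s,R=st(); im=shot('side','s8'); print([(b[0].tolist(),b[1]) for b in blobs(im,'orange')], proj('side',(.541,-.3726,.0875)),proj('side',(.541,-.3726,.095)))
b=cv2.imread('pics/s8.png')[130:220,270:370]
cv2.imwrite('pics/c8.png',cv2.resize(b,None,fx=6,fy=6,interpolation=cv2.INTER_CUBIC))
plan(((.54,-.18,.16),down(-30)),((.53,-.02,.16),down(0)))
```

```text
t 10.8 tcp [ 0.5409 -0.3721  0.1582] jaw -42.5 z [ 0.    -0.002 -1.   ] F [-0.  -0.2  0.1] w 94.5 q [ 0.06  0.58  0.72  1.56 -0.41  1.15  0.13]
[([333.42, 166.89], [329, 165, 10, 5, 45]), ([94.32, 191.83], [89, 188, 13, 9, 69])] [333.69746788 167.21462296] [333.68364845 165.37403542]
t 10.85 tcp [ 0.5428 -0.3743  0.1654] jaw -42.5 z [ 0.007 -0.006 -1.   ] F [ 0.7 -1.8  8.2] w 94.0 q [ 0.06  0.57  0.73  1.56 -0.4   1.16  0.13]
[0.7065, -0.6669, 0.0212] [0.0029, 0.0002, -0.0695]
[1.2625, -1.2443, 0.0161] [0.0028, 0.001, -0.2361]
```

View pics/c8.png

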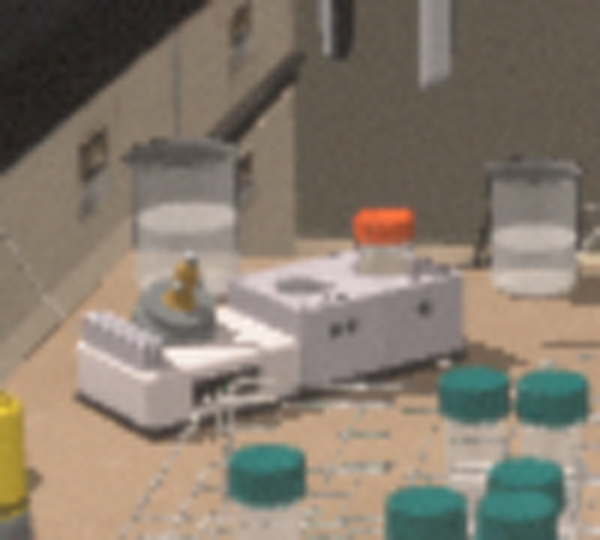

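>>> send_rows:
  steps:
    - [0.25, -0.22, 0, 0, 0, -0.03, -1]
    - [0.5, -0.45, 0.01, 0, 0, -0.07, -1]
    - [0.72, -0.67, 0.02, 0, 0, -0.07, -1]
    - [0.85, -0.8, 0.02, 0, 0, -0.12, -1]
    - [1, -0.95, 0.02, 0, 0, -0.17, -1]
    - [1, -1, 0.02, 0, 0, -0.21, -1]

```text
clock: 11.6
tcp_pos: [0.5307, -0.0885, 0.1594]
tool_rot: [2.295, 2.133, 0.003]
ft_force: [0.7, -0.2, -0.5]
gripper_width: 1.001
```

Run:
```python
from h import *
plan(((.53,.1,.16),down(12)),((.5,.25,.16),down(30)))
```

```text
t 11.6 tcp [ 0.5307 -0.0885  0.1594] jaw -4.2 z [ 0.007 -0.005 -1.   ] F [ 0.7 -0.2 -0.5] w 94.1 q [-0.39  0.31  0.59  1.87 -0.2   1.02  0.21]
[0.9396, -0.0726, -0.0076] [0.0021, 0.0018, -0.09]
[1.6766, -0.2771, -0.0125] [0.0018, 0.0021, -0.19]
```

>>> send_rows:
  steps:
    - [0.3, -0.02, 0, 0, 0, -0.03, -1]
    - [0.6, -0.05, 0, 0, 0, -0.06, -1]
    - [0.94, -0.07, -0.01, 0.002, 0.002, -0.09, -1]
    - [1, -0.15, -0.01, 0.002, 0.002, -0.14, -1]
    - [1, -0.2, -0.01, 0.002, 0.002, -0.19, -1]

```text
clock: 12.22
tcp_pos: [0.5048, 0.1158, 0.1599]
tool_rot: [-1.56, -2.727, 0.001]
ft_force: [-0.0, -0.5, 1.2]
gripper_width: 0.997
```

Run:
```python
from h import *
plan(((.501,.375,.12),down(36)),((.501,.375,.035),down(36)))
```

```text
t 12.22 tcp [0.5048 0.1158 0.1599] jaw 30.5 z [-0.001 -0.    -1.   ] F [-0.  -0.5  1.2] w 93.7 q [-0.62  0.25  0.4   1.9  -0.11  1.01  0.35]
[1.1268, 0.6409, 0.1992] [-0.0002, -0.0, -0.0308]
[1.1267, 0.6412, 0.6242] [-0.0002, -0.0, -0.0308]
```

>>> send_rows:
  steps:
    - [0.25, 0.14, 0.05, 0, 0, -0.01, -1]
    - [0.5, 0.28, 0.1, 0, 0, -0.02, -1]
    - [0.75, 0.43, 0.15, 0, 0, -0.03, -1]
    - [1, 0.57, 0.2, 0, 0, -0.03, -1]
    - [1, 0.6, 0.2, 0, 0, -0.03, -1]

```text
clock: 12.85
tcp_pos: [0.5047, 0.3533, 0.1183]
tool_rot: [-1.421, -2.8, 0.002]
ft_force: [-0.1, -1.2, 0.5]
gripper_width: 0.998
```

Run:
```python
from m import *
plan(((.501,.375,.12),down(36)),((.501,.375,.035),down(36)))
im=shot('side','s9'); im=cv2.imread('pics/s9.png'); cv2.imwrite('pics/s9z.png',cv2.resize(im[150:300,220:380],None,fx=4,fy=4,interpolation=cv2.INTER_CUBIC))
for z in (.082,): print(proj('side',(.501,.375,.094)),proj('side',(.501,.375,0)))
```

```text
t 12.85 tcp [0.5047 0.3533 0.1183] jaw 36.2 z [-0.003 -0.    -1.   ] F [-0.1 -1.2  0.5] w 93.8 q [-0.86  0.47  0.27  1.69 -0.14  1.    0.09]
[0.0985, 0.049, -0.0086] [-0.0007, -0.0004, 0.0011]
[0.0979, 0.05, 0.4164] [-0.0007, -0.0004, 0.0011]
[289.07747909 252.83537789] [290.66626669 285.96945355]
```

View pics/s9z.png

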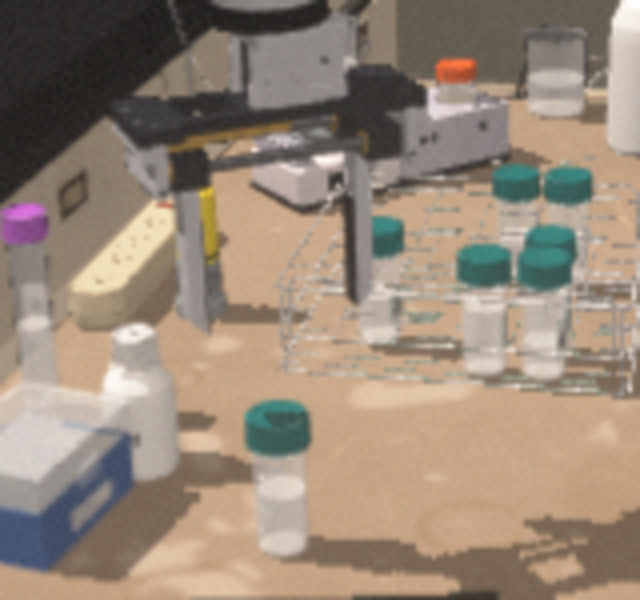

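>>> send_rows:
  steps:
    - [0.05, 0.025, 0, 0, 0, 0, -1]
    - [0.098, 0.05, 0, 0, 0, 0, -1]
    - [0.098, 0.05, 0.2, 0, 0, 0, -1]
    - [0.098, 0.05, 0.35, 0, 0, 0, -1]
    - [0.098, 0.05, 0.415, 0, 0, 0, -1]
    - [0.098, 0.05, 0.415, 0, 0, 0, -1]

```text
clock: 13.65
tcp_pos: [0.5029, 0.3724, 0.0358]
tool_rot: [-1.426, -2.798, 0.003]
ft_force: [-0.3, -0.3, -0.2]
gripper_width: 0.999
```

>>> send_rows:
  steps:
    - [0, 0, 0, 0, 0, 0, 1]
    - [0, 0, 0, 0, 0, 0, 1]
    - [0, 0, 0, 0, 0, 0, 1]
    - [0, 0, 0, 0, 0, 0, 1]
    - [0, 0, 0, 0, 0, 0, 1]
    - [0, 0, 0, 0, 0, 0, 1]
    - [0, 0, 0, 0, 0, 0, 1]

```text
clock: 14.52
tcp_pos: [0.5028, 0.3724, 0.0358]
tool_rot: [-1.426, -2.798, 0.003]
ft_force: [-0.3, 0.8, 1.0]
gripper_width: 0.429
```

Run:
```python
from m import *
s,R=st()
im=shot('side','s10'); im=cv2.imread('pics/s10.png'); cv2.imwrite('pics/s10z.png',cv2.resize(im[180:300,240:360],None,fx=4,fy=4,interpolation=cv2.INTER_CUBIC))
p=s['tcp_pos'];plan((p+[0,0,.165],None),((.53,.18,.2),down(18)),((.54,.05,.2),down(5)))
```

```text
t 14.53 tcp [0.5028 0.3724 0.0358] jaw 36.0 z [-0.002 -0.001 -1.   ] F [-0.3  0.8  1. ] w 40.3 q [-0.87  0.58  0.24  1.72 -0.18  0.86  0.08]
t 14.57 tcp [0.5028 0.3724 0.0358] jaw 36.0 z [-0.002 -0.001 -1.   ] F [-0.7  1.   1. ] w 40.0 q [-0.87  0.58  0.24  1.72 -0.18  0.86  0.08]
[-0.0002, -0.0019, -0.8251] [0.0, 0.0, 0.0]
[-0.858, -0.4575, -0.8201] [-0.0007, 0.0001, 0.1001]
[-1.4132, -0.7992, -0.8194] [-0.0007, 0.0002, 0.1723]
```

View pics/s10z.png

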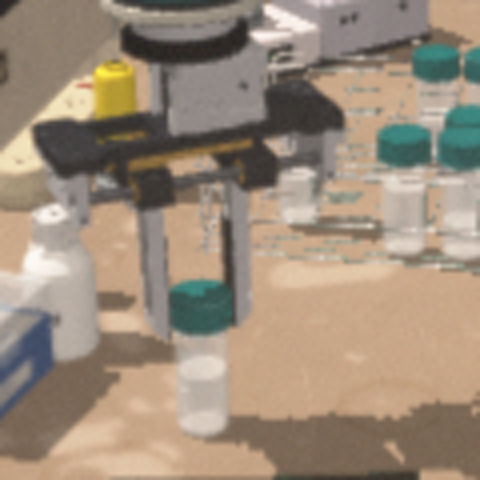

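>>> send_rows:
  steps:
    - [0, 0, -0.2, 0, 0, 0, 1]
    - [0, 0, -0.5, 0, 0, 0, 1]
    - [0, 0, -0.8, 0, 0, 0, 1]
    - [-0.22, -0.1, -0.82, 0, 0, 0.02, 1]
    - [-0.45, -0.22, -0.82, 0, 0, 0.05, 1]
    - [-0.68, -0.35, -0.82, 0, 0, 0.08, 1]
    - [-0.86, -0.46, -0.82, 0, 0, 0.1, 1]
    - [-1, -0.55, -0.82, 0, 0, 0.12, 1]
  grip_force: 25

```text
clock: 15.58
tcp_pos: [0.5318, 0.1443, 0.2002]
tool_rot: [-1.929, -2.479, 0.003]
ft_force: [0.4, 1.1, 0.2]
gripper_width: 0.432
```

Run:
```python
from h import *
plan(((.56,-.02,.2),down(0)),((.57,-.1,.2),down(-15)))
```

```text
t 15.57 tcp [0.5318 0.1443 0.2002] jaw 14.2 z [-0.002 -0.001 -1.   ] F [0.4 1.1 0.2] w 40.6 q [-0.69  0.28  0.45  1.78 -0.13  1.12  0.05]
[-0.831, -0.0649, 0.0015] [-0.0006, 0.0003, 0.0789]
[-1.2311, -0.1146, 0.0019] [-0.0006, 0.0004, 0.1623]
```

>>> send_rows:
  steps:
    - [-0.28, -0.02, 0, 0, 0, 0.03, 1]
    - [-0.55, -0.04, 0, 0, 0, 0.06, 1]
    - [-0.83, -0.065, 0, 0, 0, 0.1, 1]
    - [-1, -0.09, 0, 0, 0, 0.15, 1]
    - [-1, -0.09, 0, 0, 0, 0.18, 1]

```text
clock: 16.2
tcp_pos: [0.5634, -0.0571, 0.2004]
tool_rot: [2.552, 1.831, -0.004]
ft_force: [0.2, 0.1, -1.4]
gripper_width: 0.428
```

Run:
```python
from h import *
plan(((.58,-.2,.2),down(-35)),((.5836,-.3272,.17),down(-42.6)))
```

```text
t 16.2 tcp [ 0.5634 -0.0571  0.2004] jaw -18.7 z [-0.002 -0.002 -1.   ] F [ 0.2  0.1 -1.4] w 40.3 q [-0.46  0.33  0.64  1.75 -0.21  1.13 -0.09]
[-0.6502, 0.3077, 0.0033] [-0.0002, 0.0008, 0.0906]
[-1.2465, 0.5287, 0.1546] [-0.0001, 0.0008, 0.1328]
```

>>> send_rows:
  steps:
    - [-0.25, 0.1, 0, 0, 0, 0.03, 1]
    - [-0.5, 0.21, 0.03, 0, 0, 0.06, 1]
    - [-0.75, 0.32, 0.06, 0, 0, 0.1, 1]
    - [-1, 0.425, 0.1, 0, 0, 0.133, 1]
    - [-1, 0.45, 0.12, 0, 0, 0.133, 1]
    - [-1, 0.45, 0.12, 0, 0, 0.133, 1]

```text
clock: 16.95
tcp_pos: [0.5847, -0.2749, 0.1761]
tool_rot: [2.876, 1.263, -0.005]
ft_force: [-0.0, 0.9, -1.3]
gripper_width: 0.431
```

Run:
```python
from h import *
plan(((.5836,-.3272,.15),down(-42.6)),)
```

```text
t 16.95 tcp [ 0.5847 -0.2749  0.1761] jaw -42.6 z [-0.003 -0.002 -1.   ] F [-0.   0.9 -1.3] w 40.5 q [-0.12  0.55  0.73  1.57 -0.38  1.18 -0.05]
[-0.1958, 0.1732, 0.131] [-0.0003, 0.0009, 0.0]
```

>>> send_rows:
  steps:
    - [-0.1, 0.087, 0.06, 0, 0, 0, 1]
    - [-0.196, 0.173, 0.131, 0, 0.001, 0, 1]
    - [-0.196, 0.173, 0.131, 0, 0.001, 0, 1]
    - [-0.196, 0.173, 0.131, 0, 0.001, 0, 1]

```text
clock: 17.45
tcp_pos: [0.5842, -0.3257, 0.1504]
tool_rot: [-2.874, -1.265, -0.001]
ft_force: [0.8, -0.3, -0.7]
gripper_width: 0.429
```

Run:
```python
from m import *
s,R=st(); shot('side','s11')
b=cv2.imread('pics/s11.png')[110:210,270:370]
cv2.imwrite('pics/c11.png',cv2.resize(b,None,fx=6,fy=6,interpolation=cv2.INTER_CUBIC))
p=s['tcp_pos']+.003*R[:,0]; z0=p[2]-.0358
for z in(0,.094): print(z0,(proj('side',(p[0],p[1],z0+z))-[270,110])*6)
plan(((.5836,-.3272,.066),down(-42.6)),)
```

```text
t 17.45 tcp [ 0.5842 -0.3257  0.1504] jaw -42.5 z [ 0.     0.001 -1.   ] F [ 0.8 -0.3 -0.7] w 40.3 q [-0.01  0.61  0.71  1.53 -0.42  1.16  0.04]
0.11463160333888323 [296.87686751 321.02263724]
0.11463160333888323 [294.18599716 176.39240575]
t 17.5 tcp [ 0.5843 -0.3256  0.1506] jaw -42.5 z [ 0.     0.001 -1.   ] F [ 0.   1.  -0.3] w 40.4 q [-0.01  0.61  0.71  1.53 -0.42  1.16  0.04]
[-0.0088, 0.0029, 0.4228] [-0.0002, -0.0004, 0.0007]
```

View pics/c11.png

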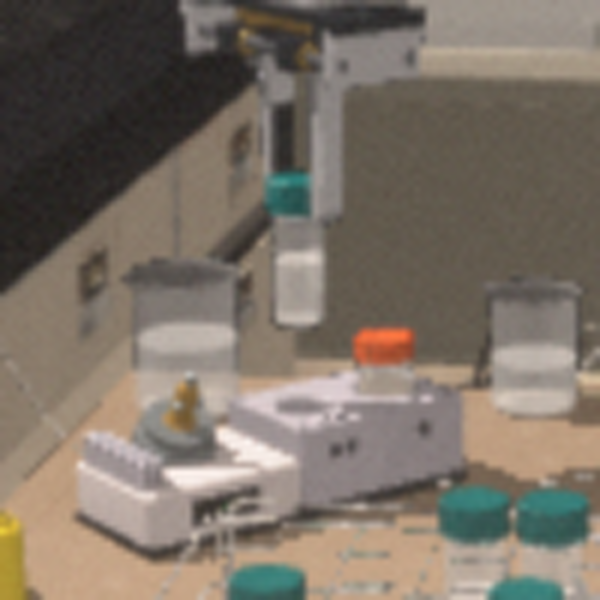

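>>> send_rows:
  steps:
    - [-0.009, 0.003, 0.08, 0, 0, 0, 1]
    - [-0.009, 0.003, 0.18, 0, 0, 0, 1]
    - [-0.009, 0.003, 0.25, 0, 0, 0, 1]
    - [-0.009, 0.003, 0.28, 0, 0, 0, 1]
    - [-0.009, 0.003, 0.3, 0, 0, 0, 1]
    - [-0.009, 0.003, 0.31, 0, 0, 0, 1]

```text
clock: 18.25
tcp_pos: [0.5836, -0.3274, 0.0886]
tool_rot: [-2.875, -1.265, -0.001]
ft_force: [-1.6, 0.9, 0.4]
gripper_width: 0.43
```

>>> send_rows:
  steps:
    - [0, 0, 0.03, 0, 0, 0, 1]
    - [0, 0, 0.06, 0, 0, 0, 1]
    - [0, 0, 0.09, 0, 0, 0, 1]
    - [0, 0, 0.115, 0, 0, 0, 1]
    - [0, 0, 0.13, 0, 0, 0, 1]

```text
clock: 18.88
tcp_pos: [0.5836, -0.3274, 0.0622]
tool_rot: [-2.875, -1.265, -0.001]
ft_force: [-1.1, -0.2, 1.6]
gripper_width: 0.43
```

>>> send_rows:
  steps:
    - [0, 0, 0.008, 0, 0, 0, 1]
    - [0, 0, 0.01, 0, 0, 0, 1]
    - [0, 0, 0.01, 0, 0, 0, 1]

```text
clock: 19.25
tcp_pos: [0.5837, -0.3275, 0.0608]
tool_rot: [-2.875, -1.265, -0.002]
ft_force: [-1.6, 1.0, 5.5]
gripper_width: 0.427
```

Contact came at the height I expected for a seated tube. Now I'll release and lift.

>>> send_rows:
  steps:
    - [0, 0, 0, 0, 0, 0, -1]
    - [0, 0, 0, 0, 0, 0, -1]
    - [0, 0, 0, 0, 0, 0, -1]
    - [0, 0, 0, 0, 0, 0, -1]
    - [0, 0, -0.15, 0, 0, 0, -1]
    - [0, 0, -0.35, 0, 0, 0, -1]
    - [0, 0, -0.6, 0, 0, 0, -1]
    - [0, 0, -0.6, 0, 0, 0, -1]

```text
clock: 20.25
tcp_pos: [0.585, -0.3288, 0.1845]
tool_rot: [2.872, 1.264, 0.008]
ft_force: [0.5, -0.1, -0.8]
gripper_width: 1.003
```

Run:
```python
from m import *
s,R=st(); shot('side','s12')
b=cv2.imread('pics/s12.png')[110:210,250:370]
cv2.imwrite('pics/c12.png',cv2.resize(b,None,fx=6,fy=6,interpolation=cv2.INTER_CUBIC))
print((proj('side',(.5856,-.325,.119))-[250,110])*6)
plan(((.62,-.16,.2),down(-25)),((.65,-.05,.2),down(-10)))
```

```text
t 20.25 tcp [ 0.585  -0.3288  0.1845] jaw -42.5 z [ 0.006 -0.001 -1.   ] F [ 0.5 -0.1 -0.8] w 94.3 q [-0.02  0.58  0.73  1.5  -0.41  1.21  0.03]
[418.27298989 313.78696084]
t 20.3 tcp [ 0.5843 -0.328   0.1822] jaw -42.5 z [ 0.003  0.    -1.   ] F [ 0.6  0.1 -0.7] w 94.2 q [-0.02  0.58  0.73  1.5  -0.41  1.21  0.03]
[0.7402, -0.4351, -0.0884] [0.0008, -0.0006, -0.0971]
[1.2472, -0.6959, -0.0878] [0.0009, -0.0005, -0.1804]
```

View pics/c12.png

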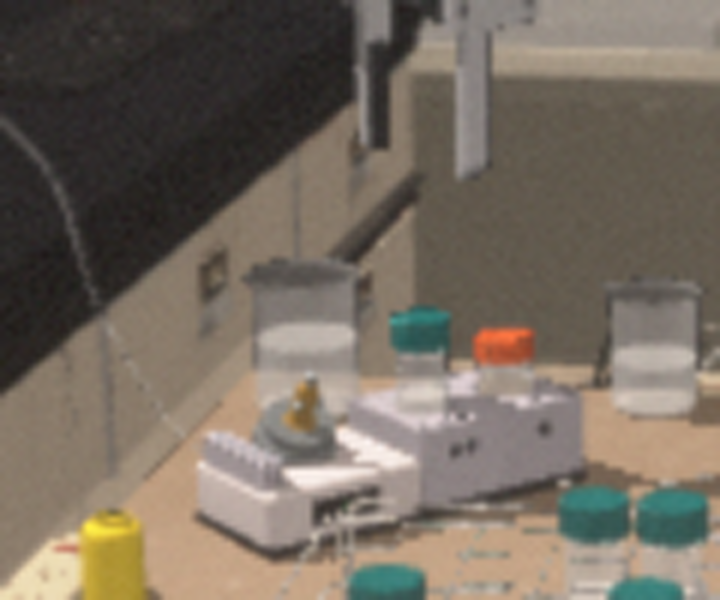

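Run:
```python
from h import *
for p in((.671,.036,.108),(.671,.036,0.),(.675,.036,.108),(.671,.042,.108)): print(p,proj('side',p),proj('top',p))
a=cv2.imread('pics/side0.png')[185:240,245:295];b=cv2.imread('pics/top0.png')[135:175,285:325]
a=cv2.resize(a,None,fx=9,fy=9,interpolation=cv2.INTER_CUBIC);b=cv2.resize(b,None,fx=8,fy=8,interpolation=cv2.INTER_CUBIC)
o=np.zeros((495,780,3),np.uint8);o[:,:450]=a;o[:320,455:775]=b;cv2.imwrite('pics/cp.png',o)
```

```text
(0.671, 0.036, 0.108) [267.87829386 195.92779409] [305.79283525 151.10702221]
(0.671, 0.036, 0.0) [269.80662311 227.02666187] [306.75801096 159.01563343]
(0.675, 0.036, 0.108) [266.68354442 195.84990911] [305.77708554 149.79956105]
(0.671, 0.042, 0.108) [267.26143991 196.57678056] [303.78810729 151.1353098 ]
```

View pics/cp.png

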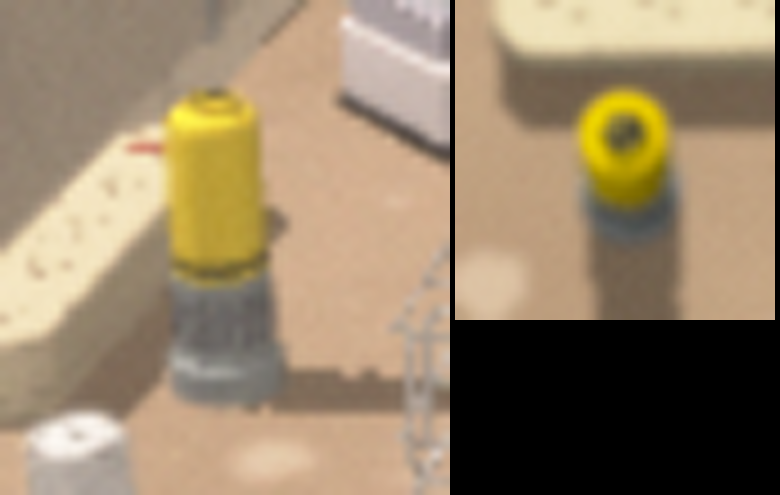

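>>> send_rows:
  steps:
    - [0.25, -0.15, -0.05, 0, 0, -0.03, -1]
    - [0.5, -0.3, -0.09, 0, 0, -0.06, -1]
    - [0.74, -0.435, -0.09, 0, 0, -0.1, -1]
    - [0.9, -0.52, -0.09, 0, 0, -0.14, -1]
    - [1, -0.6, -0.09, 0, 0, -0.18, -1]

```text
clock: 20.92
tcp_pos: [0.6307, -0.0969, 0.1989]
tool_rot: [2.401, 2.025, 0.003]
ft_force: [-0.1, -0.7, -1.6]
gripper_width: 0.997
```

Run:
```python
from h import *
plan(((.671,.036,.15),down(-18)),((.671,.036,.033),down(-18)))
```

```text
t 20.93 tcp [ 0.6307 -0.0969  0.1989] jaw -9.7 z [ 0.002  0.001 -1.   ] F [-0.1 -0.7 -1.6] w 93.7 q [-0.32  0.47  0.6   1.57 -0.28  1.19  0.16]
[0.6889, 0.0859, 0.2454] [0.0005, -0.0003, 0.046]
[0.6884, 0.0851, 0.8304] [0.0005, -0.0003, 0.046]
```

>>> send_rows:
  steps:
    - [0.25, 0.03, 0.08, 0, 0, 0.02, -1]
    - [0.5, 0.06, 0.16, 0, 0, 0.046, -1]
    - [0.689, 0.085, 0.245, 0, 0, 0.046, -1]
    - [0.689, 0.085, 0.245, 0, 0, 0.046, -1]
    - [0.689, 0.085, 0.4, 0, 0, 0.046, -1]
    - [0.689, 0.085, 0.45, 0, 0, 0.046, -1]

```text
clock: 21.68
tcp_pos: [0.6696, 0.0352, 0.1071]
tool_rot: [-2.542, -1.845, 0.002]
ft_force: [-0.8, -0.6, -0.3]
gripper_width: 0.998
```

Run:
```python
from h import *
plan(((.671,.036,.033),down(-18)))
```

```text
t 21.68 tcp [0.6696 0.0352 0.1071] jaw -18.0 z [-0.001  0.    -1.   ] F [-0.8 -0.6 -0.3] w 93.8 q [-0.48  0.62  0.56  1.56 -0.36  1.06 -0.14]
[0.0061, 0.006, 0.3704] [-0.0004, 0.0001, -0.0003]
```

>>> send_rows:
  steps:
    - [0.006, 0.006, 0.1, 0, 0, 0, -1]
    - [0.006, 0.006, 0.22, 0, 0, 0, -1]
    - [0.006, 0.006, 0.32, 0, 0, 0, -1]
    - [0.006, 0.006, 0.37, 0, 0, 0, -1]
    - [0.006, 0.006, 0.37, 0, 0, 0, -1]

```text
clock: 22.3
tcp_pos: [0.6708, 0.0358, 0.0326]
tool_rot: [-2.542, -1.845, 0.003]
ft_force: [-0.1, -0.2, 0.5]
gripper_width: 1.002
```

>>> send_rows:
  steps:
    - [0, 0, 0, 0, 0, 0, 1]
    - [0, 0, 0, 0, 0, 0, 1]
    - [0, 0, 0, 0, 0, 0, 1]
    - [0, 0, 0, 0, 0, 0, 1]
    - [0, 0, 0, 0, 0, 0, 1]
    - [0, 0, 0, 0, 0, 0, 1]
    - [0, 0, 0, 0, 0, 0, 1]
    - [0, 0, 0, 0, 0, 0, 1]
  grip_force: 40

```text
clock: 23.3
tcp_pos: [0.6708, 0.0358, 0.0326]
tool_rot: [-2.542, -1.845, 0.003]
ft_force: [0.1, -0.2, -0.2]
gripper_width: 0.355
```

Run:
```python
from m import *
s,R=st()
im=shot('side','s13'); im=cv2.imread('pics/s13.png'); cv2.imwrite('pics/s13z.png',cv2.resize(im[140:260,220:340],None,fx=4.5,fy=4.5,interpolation=cv2.INTER_CUBIC))
p=s['tcp_pos'];plan((p+[0,0,.12],None),)
```

```text
t 23.3 tcp [0.6708 0.0358 0.0326] jaw -18.1 z [-0.002 -0.    -1.   ] F [ 0.1 -0.2 -0.2] w 33.4 q [-0.45  0.71  0.52  1.6  -0.41  0.94 -0.11]
t 23.35 tcp [0.6708 0.0358 0.0326] jaw -18.1 z [-0.002 -0.    -1.   ] F [-0.8 -0.1 -0.4] w 33.2 q [-0.45  0.71  0.52  1.6  -0.41  0.94 -0.11]
[-0.0005, -0.0012, -0.6] [0.0, 0.0, 0.0]
```

View pics/s13z.png

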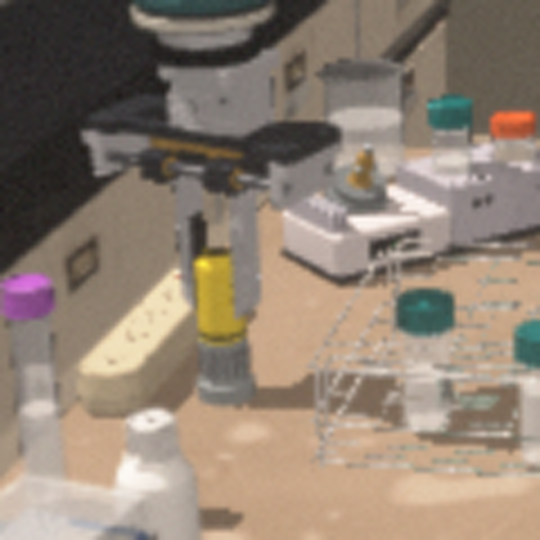

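```bash
cat >> h.py <<'E'
yb=np.array([np.cos(np.radians(47.4)),np.sin(np.radians(47.4)),0]);xb=np.array([yb[1],-yb[0],0])
zn=np.array([0,0,np.cos(.44)])-np.sin(.44)*xb
O=np.array([.6515,-.2627,.066])
yd=xb*np.cos(.44)+np.array([0,0,np.sin(.44)])
RN=np.c_[np.cross(yd,-zn),yd,-zn]
def A(d): return O+zn*(d+.0326)
def B(d): return O+zn*(d+.0626)-np.array([0,0,.03])
E
python3 - <<'E'
from h import *
print(A(.12),B(.12),zn)
s,R=st();p=s['tcp_pos'];plan((p+[0,0,.14],None),((.64,-.1,.2),RN),(A(.12),RN))
E
```

```text
[ 0.60365489 -0.21870417  0.2040651 ] [ 0.59424891 -0.21005492  0.20120765] [-0.3135328   0.28830819  0.90475166]
t 23.35 tcp [0.6708 0.0358 0.0326] jaw -18.1 z [-0.002 -0.    -1.   ] F [-0.8 -0.1 -0.4] w 33.2 q [-0.45  0.71  0.52  1.6  -0.41  0.94 -0.11]
t 23.35 tcp [0.6708 0.0358 0.0326] jaw -18.1 z [-0.002 -0.    -1.   ] F [-0.8 -0.1 -0.4] w 33.2 q [-0.45  0.71  0.52  1.6  -0.41  0.94 -0.11]
[-0.0006, -0.0013, -0.7] [0.0, 0.0, 0.0]
[-0.694, 0.0624, -0.8365] [-0.1384, -0.0296, 0.1342]
[-1.3146, 0.0736, -0.8563] [-0.1384, -0.0296, 0.1342]
```

>>> send_rows:
  steps:
    - [0, 0, -0.15, 0, 0, 0, 1]
    - [0, 0, -0.4, 0, 0, 0, 1]
    - [0, 0, -0.7, 0, 0, 0, 1]
    - [-0.2, 0.02, -0.84, 0, 0, 0, 1]
    - [-0.35, 0.03, -0.84, -0.035, -0.007, 0.035, 1]
    - [-0.5, 0.05, -0.84, -0.07, -0.015, 0.07, 1]
    - [-0.7, 0.06, -0.84, -0.1, -0.022, 0.1, 1]
    - [-0.8, 0.06, -0.85, -0.138, -0.03, 0.134, 1]
    - [-0.9, 0.06, -0.85, -0.138, -0.03, 0.134, 1]
    - [-0.9, 0.06, -0.85, -0.138, -0.03, 0.134, 1]

```text
clock: 24.6
tcp_pos: [0.6263, -0.1402, 0.203]
tool_rot: [2.499, 1.097, 0.242]
ft_force: [1.0, 0.0, -1.3]
gripper_width: 0.358
```

Run:
```python
from m import *
s,R=st(); p=s['tcp_pos']
ax=-R[:,2]
mA=p-.0326*ax; tA=mA+.108*ax; mB=p+[0,0,.03]-.0626*ax; tB=mB+.108*ax
for n in('side','top'):
    shot(n,n+'14'); print(n,'A mouth',proj(n,mA),'top',proj(n,tA),'B',proj(n,mB),proj(n,tB))
im=cv2.imread('pics/side14.png')[100:220,250:350]; b=cv2.imread('pics/top14.png')[120:220,330:430]
o=np.zeros((600,1100,3),np.uint8); o[:600,:500]=cv2.resize(im,None,fx=5,fy=5,interpolation=cv2.INTER_CUBIC); o[:500,510:1010]=cv2.resize(b,None,fx=5,fy=5,interpolation=cv2.INTER_CUBIC)
cv2.imwrite('pics/c14.png',o[:,:500]);cv2.imwrite('pics/c14t.png',o[:500,510:1010])
plan((A(.1),RN),(B(.1),RN))
```

```text
t 24.6 tcp [ 0.6263 -0.1402  0.203 ] jaw -42.6 z [ 0.311 -0.288 -0.905] F [ 1.   0.  -1.3] w 33.7 q [-0.76  0.32  0.93  1.92  0.01  0.67 -0.65]
side A mouth [293.70293949 160.4833022 ] top [299.77568787 135.07769823] B [291.77887575 158.89833657] [297.73162543 133.5688373 ]
top A mouth [370.91622974 156.65124458] top [364.23901798 161.07093866] B [374.00468946 153.14133594] [367.62045815 157.22327171]
t 24.7 tcp [ 0.6271 -0.1395  0.203 ] jaw -42.6 z [ 0.312 -0.288 -0.905] F [ 0.1 -0.7 -2.3] w 33.7 q [-0.76  0.32  0.93  1.91  0.01  0.67 -0.65]
[-0.3707, 0.1667, 0.173] [-0.0004, 0.0004, 0.0002]
[-0.3707, 0.1028, 0.1588] [-0.0004, 0.0004, 0.0002]
```

View pics/c14.png

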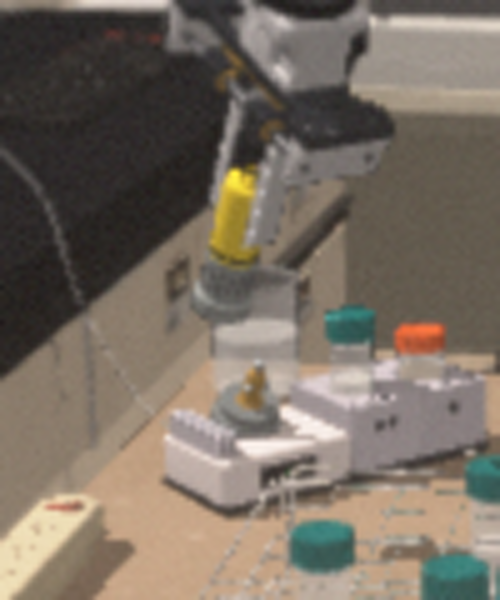

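View pics/c14t.png

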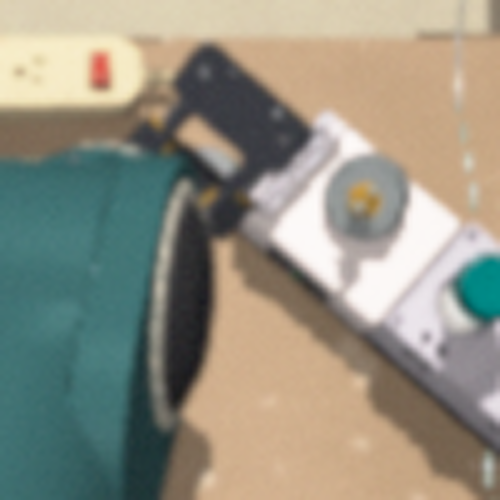

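Run:
```python
from m import *
s,R=st(); p=s['tcp_pos']; ax=-R[:,2]; u=np.cross(ax,[0,0,1]);u/=np.linalg.norm(u);v=np.cross(ax,u)
im=cv2.imread('pics/side14.png')[128:172,283:313]
f=13; o=cv2.resize(im,None,fx=f,fy=f,interpolation=cv2.INTER_CUBIC)
outs=[o]
for m in(p-.0326*ax, p+[0,0,.03]-.0626*ax):
    q=o.copy()
    for h,rad in((0,.021),(.012,.021),(.046,.018),(.046,.017),(.105,.017)):
        pts=np.array([(proj('side',m+h*ax+rad*(np.cos(t)*u+np.sin(t)*v))-[282.5,127.5])*f for t in np.linspace(0,6.28,40)]).astype(np.int32)
        cv2.polylines(q,[pts],True,(0,0,255),1)
    outs.append(q)
o=np.hstack(outs); cv2.imwrite('pics/c15.png',cv2.resize(o,None,fx=.68,fy=.68,interpolation=cv2.INTER_AREA)); print(o.shape)
```

```text
t 24.7 tcp [ 0.6271 -0.1395  0.203 ] jaw -42.6 z [ 0.312 -0.288 -0.905] F [ 0.1 -0.7 -2.3] w 33.7 q [-0.76  0.32  0.93  1.91  0.01  0.67 -0.65]
(572, 1170, 3)
```

View pics/c15.png

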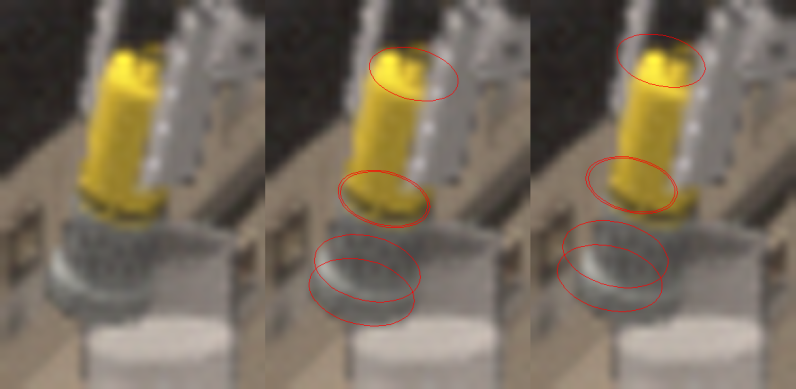

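>>> send_rows:
  steps:
    - [-0.12, 0.06, 0, 0, 0, 0, 1]
    - [-0.25, 0.11, 0.06, 0, 0, 0, 1]
    - [-0.37, 0.167, 0.12, 0, 0, 0, 1]
    - [-0.37, 0.167, 0.173, 0, 0, 0, 1]
    - [-0.37, 0.167, 0.173, 0, 0, 0, 1]
    - [-0.37, 0.167, 0.173, 0, 0, 0, 1]

```text
clock: 25.45
tcp_pos: [0.6105, -0.2238, 0.1861]
tool_rot: [2.498, 1.098, 0.243]
ft_force: [-0.8, -0.5, -2.7]
gripper_width: 0.357
```

```bash
cat > look.py <<'E'
from m import *
import sys
def look(tag):
    s,R=st(); p=s['tcp_pos']; ax=-R[:,2]; u=np.cross(ax,[0,0,1]);u/=np.linalg.norm(u);v=np.cross(ax,u)
    m=p-.0326*ax; d=m-O; print('mouth in nipple: x(y_d)',(d@yd).round(4),'y',(d@yb).round(4),'z',(d@zn).round(4),'ang',np.arccos(ax@zn).round(4),'Fax',(s['ft_force']@zn).round(1))
    shot('side',tag)
    im=cv2.imread(f'pics/{tag}.png')[128:190,275:320]; f=9
    o=cv2.resize(im,None,fx=f,fy=f,interpolation=cv2.INTER_CUBIC);q=o.copy()
    def ring(c,a,rad,col):
        pts=np.array([(proj('side',c+rad*(np.cos(t)*u+np.sin(t)*v))-[274.5,127.5])*f for t in np.linspace(0,6.28,40)]).astype(np.int32)
        cv2.polylines(q,[pts],True,col,1)
    for h,rad in((0,.021),(.012,.021),(.046,.017),(.105,.017)): ring(m+h*ax,ax,rad,(0,0,255))
    for h,rad in((0,.0235),(.03,.0075),(.038,.0035)): ring(O+h*zn,zn,rad,(255,0,0))
    cv2.imwrite(f'pics/{tag}z.png',np.hstack([o,q])[:, :]) 
    return s,R
E
python3 - <<'E'
from look import *
look('l1'); plan((A(.05),RN),(A(.04),RN))
E
```

```text
t 25.45 tcp [ 0.6105 -0.2238  0.1861] jaw -42.5 z [ 0.312 -0.288 -0.905] F [-0.8 -0.5 -2.7] w 33.6 q [-0.55  0.33  0.87  1.94 -0.08  0.6  -0.44]
mouth in nipple: x(y_d) -0.0001 y 0.0008 z 0.1001 ang 0.0018 Fax -2.3
t 25.5 tcp [ 0.6105 -0.2237  0.1862] jaw -42.5 z [ 0.312 -0.288 -0.905] F [ 0.3  0.9 -2.3] w 33.6 q [-0.55  0.32  0.87  1.94 -0.08  0.6  -0.44]
[-0.0046, 0.0004, 0.2511] [-0.0004, 0.0003, 0.0005]
[-0.0046, 0.0005, 0.3011] [-0.0004, 0.0003, 0.0005]
```

View pics/l1z.png

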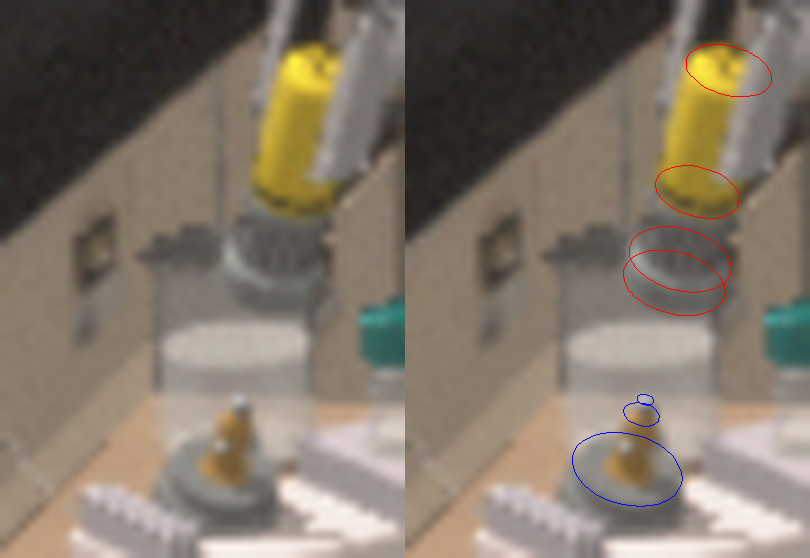

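>>> send_rows:
  steps:
    - [-0.0046, 0, 0.08, 0, 0, 0, 1]
    - [-0.0046, 0, 0.16, 0, 0, 0, 1]
    - [-0.0046, 0, 0.24, 0, 0, 0, 1]
    - [-0.0046, 0, 0.275, 0, 0, 0, 1]
    - [-0.0046, 0, 0.275, 0, 0, 0, 1]

```text
clock: 26.12
tcp_pos: [0.627, -0.2404, 0.1362]
tool_rot: [2.498, 1.098, 0.242]
ft_force: [-0.6, 0.0, -3.0]
gripper_width: 0.358
```

Run:
```python
from look import *
look('l2'); plan((A(.02),RN),(A(.01),RN))
```

```text
t 26.12 tcp [ 0.627  -0.2404  0.1362] jaw -42.5 z [ 0.312 -0.288 -0.905] F [-0.6  0.  -3. ] w 33.6 q [-0.42  0.42  0.77  1.94 -0.18  0.5  -0.35]
mouth in nipple: x(y_d) -0.0002 y -0.0002 z 0.045 ang 0.002 Fax -2.5
t 26.18 tcp [ 0.6271 -0.2403  0.1366] jaw -42.5 z [ 0.312 -0.288 -0.905] F [-0.1  0.2 -2.2] w 33.6 q [-0.42  0.42  0.77  1.94 -0.18  0.5  -0.35]
[0.0003, -0.0001, 0.1268] [-0.0004, 0.0003, 0.0005]
[0.0004, -0.0001, 0.1768] [-0.0004, 0.0003, 0.0005]
```

View pics/l2z.png

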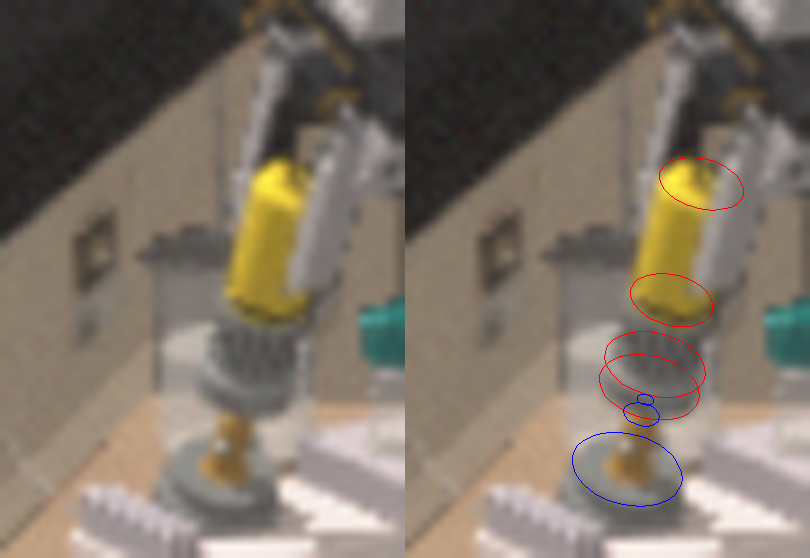

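>>> send_rows:
  steps:
    - [0, 0, 0.03, 0, 0, 0, 1]
    - [0, 0, 0.055, 0, 0, 0, 1]
    - [0, 0, 0.075, 0, 0, 0, 1]
    - [0, 0, 0.09, 0, 0, 0, 1]
    - [0, 0, 0.105, 0, 0, 0, 1]
  grip_force: 50

```text
clock: 26.8
tcp_pos: [0.6337, -0.2465, 0.1174]
tool_rot: [2.498, 1.098, 0.243]
ft_force: [-0.0, -0.9, -2.1]
gripper_width: 0.354
```

Run:
```python
from look import *
s,R=look('l3'); print((s['ft_force']@yd).round(1),(s['ft_force']@yb).round(1)); plan((A(.01),RN),(A(.003),RN),(A(0),RN))
```

```text
t 26.8 tcp [ 0.6337 -0.2465  0.1174] jaw -42.5 z [ 0.312 -0.288 -0.905] F [-0.  -0.9 -2.1] w 33.2 q [-0.37  0.46  0.73  1.93 -0.21  0.47 -0.33]
mouth in nipple: x(y_d) 0.0 y -0.0002 z 0.0242 ang 0.0015 Fax -2.2
-0.4 -0.7
t 26.85 tcp [ 0.6336 -0.2465  0.1171] jaw -42.5 z [ 0.312 -0.288 -0.905] F [ 0.1 -0.2 -3.1] w 33.6 q [-0.37  0.46  0.73  1.93 -0.21  0.47 -0.33]
[0.001, 0.0005, 0.0696] [-0.0004, 0.0004, 0.0004]
[0.001, 0.0005, 0.1046] [-0.0004, 0.0004, 0.0004]
[0.0011, 0.0005, 0.1196] [-0.0004, 0.0004, 0.0004]
```

View pics/l3z.png

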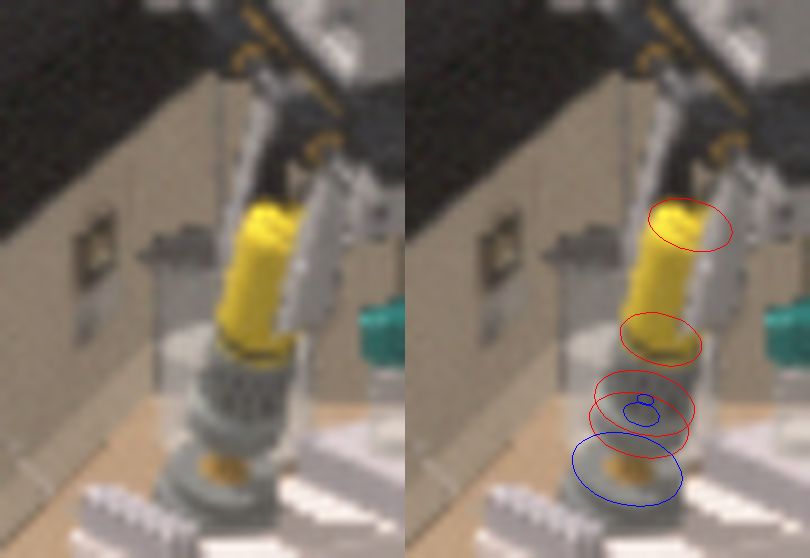

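>>> send_rows:
  steps:
    - [0, 0, 0.02, 0, 0, 0, 1]
    - [0, 0, 0.035, 0, 0, 0, 1]
    - [0, 0, 0.05, 0, 0, 0, 1]
    - [0, 0, 0.065, 0, 0, 0, 1]
    - [0, 0, 0.075, 0, 0, 0, 1]

```text
clock: 27.48
tcp_pos: [0.6382, -0.2509, 0.1035]
tool_rot: [2.499, 1.098, 0.242]
ft_force: [-3.7, 1.7, 1.7]
gripper_width: 0.355
```

Run:
```python
from look import *
s,R=look('l4'); print((s['ft_force']@yd).round(1),(s['ft_force']@yb).round(1)); plan((A(.0),RN),(A(-.003),RN))
```

```text
t 27.48 tcp [ 0.6382 -0.2509  0.1035] jaw -42.5 z [ 0.312 -0.288 -0.905] F [-3.7  1.7  1.7] w 33.4 q [-0.34  0.49  0.7   1.93 -0.24  0.45 -0.31]
mouth in nipple: x(y_d) -0.0002 y -0.0004 z 0.0089 ang 0.002 Fax 3.2
-2.8 -1.2
t 27.52 tcp [ 0.6381 -0.251   0.1031] jaw -42.5 z [ 0.311 -0.288 -0.905] F [-0.9 -1.  -4.4] w 33.5 q [-0.34  0.49  0.7   1.93 -0.24  0.44 -0.31]
[0.0022, 0.0015, 0.0429] [-0.0005, 0.0005, 0.0004]
[0.0022, 0.0015, 0.0579] [-0.0005, 0.0005, 0.0004]
```

>>> send_rows:
  steps:
    - [0, 0, 0.01, 0, 0, 0, 1]
    - [0, 0, 0.02, 0, 0, 0, 1]
    - [0, 0, 0.03, 0, 0, 0, 1]
    - [0, 0, 0.03, 0, 0, 0, 1]

```text
clock: 28.02
tcp_pos: [0.64, -0.2527, 0.0977]
tool_rot: [2.499, 1.098, 0.242]
ft_force: [-4.1, 1.8, 2.6]
gripper_width: 0.353
```

Run:
```python
from look import *
s,R=look('l5'); print((s['ft_force']@yd).round(1),(s['ft_force']@yb).round(1)); plan((A(.0),RN),(A(-.003),RN))
```

```text
t 28.02 tcp [ 0.64   -0.2527  0.0977] jaw -42.5 z [ 0.311 -0.288 -0.905] F [-4.1  1.8  2.6] w 33.2 q [-0.33  0.5   0.69  1.92 -0.24  0.44 -0.3 ]
mouth in nipple: x(y_d) -0.0004 y -0.0005 z 0.0025 ang 0.0024 Fax 4.2
-2.7 -1.5
t 28.07 tcp [ 0.6399 -0.2527  0.0977] jaw -42.5 z [ 0.311 -0.288 -0.906] F [-3.5  2.   2.2] w 33.4 q [-0.33  0.5   0.69  1.92 -0.24  0.44 -0.3 ]
[0.0023, 0.0017, 0.0129] [-0.0006, 0.0005, 0.0004]
[0.0023, 0.0017, 0.0279] [-0.0006, 0.0005, 0.0004]
```

View pics/l5z.png

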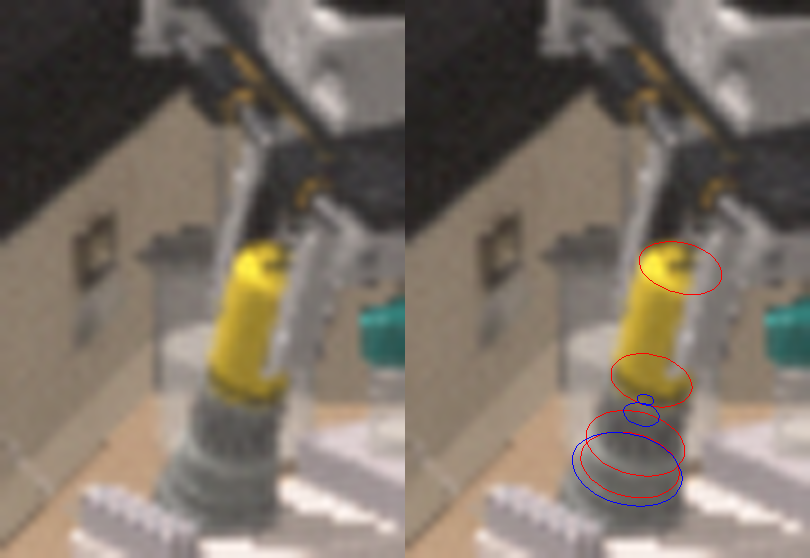

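>>> send_rows:
  steps:
    - [0, 0, 0.008, 0, 0, 0, 1]
    - [0, 0, 0.016, 0, 0, 0, 1]
    - [0, 0, 0.02, 0, 0, 0, 1]
    - [0, 0, 0.02, 0, 0, 0, 1]

```text
clock: 28.58
tcp_pos: [0.6413, -0.2536, 0.0956]
tool_rot: [2.5, 1.098, 0.244]
ft_force: [-29.4, 17.2, 43.2]
gripper_width: 0.357
```

Run:
```python
from look import *
s,R=look('l6'); print((s['ft_force']@yd).round(1),(s['ft_force']@yb).round(1))
```

```text
t 28.57 tcp [ 0.6413 -0.2536  0.0956] jaw -42.6 z [ 0.312 -0.287 -0.906] F [-29.4  17.2  43.2] w 33.6 q [-0.32  0.5   0.68  1.92 -0.25  0.43 -0.3 ]
mouth in nipple: x(y_d) 0.0001 y -0.0002 z 0.0 ang 0.0019 Fax 53.3
-11.8 -7.3
```

>>> send_rows:
  steps:
    - [0, 0, 0.003, 0, 0, 0, 1]
    - [0, 0, 0.003, 0, 0, 0, 1]
    - [0, 0, 0.003, 0, 0, 0, 1]
    - [0, 0, 0.003, 0, 0, 0, 1]

```text
clock: 29.12
tcp_pos: [0.6413, -0.2535, 0.0957]
tool_rot: [2.5, 1.098, 0.245]
ft_force: [-19.3, 11.1, 25.7]
gripper_width: 0.353
```

Run:
```python
from look import *
s,R=look('l7'); print((s['ft_force']@yd).round(1),(s['ft_force']@yb).round(1))
a=cv2.imread('pics/l7.png')
cv2.imwrite('pics/l7f.png',cv2.resize(a[120:260,220:400],None,fx=4,fy=4,interpolation=cv2.INTER_CUBIC))
```

```text
t 29.12 tcp [ 0.6413 -0.2535  0.0957] jaw -42.6 z [ 0.312 -0.286 -0.906] F [-19.3  11.1  25.7] w 33.2 q [-0.32  0.5   0.68  1.92 -0.25  0.43 -0.3 ]
mouth in nipple: x(y_d) 0.0001 y -0.0002 z 0.0002 ang 0.0025 Fax 32.5
-8.6 -4.9
```

View pics/l7f.png

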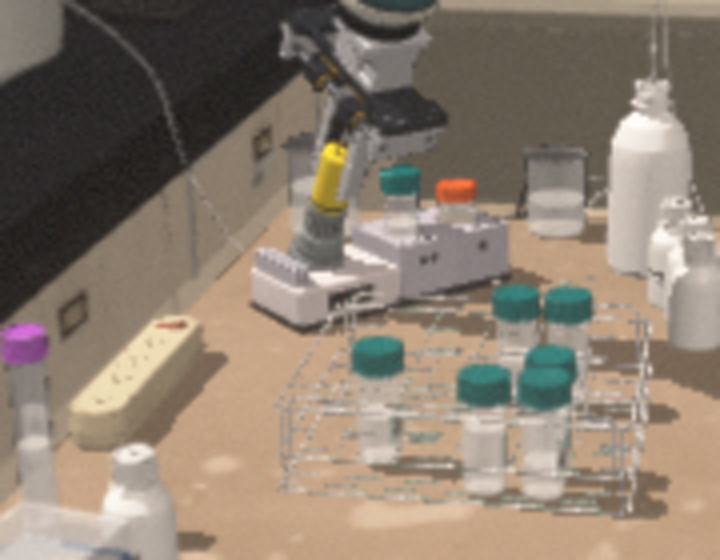

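View pics/l7z.png

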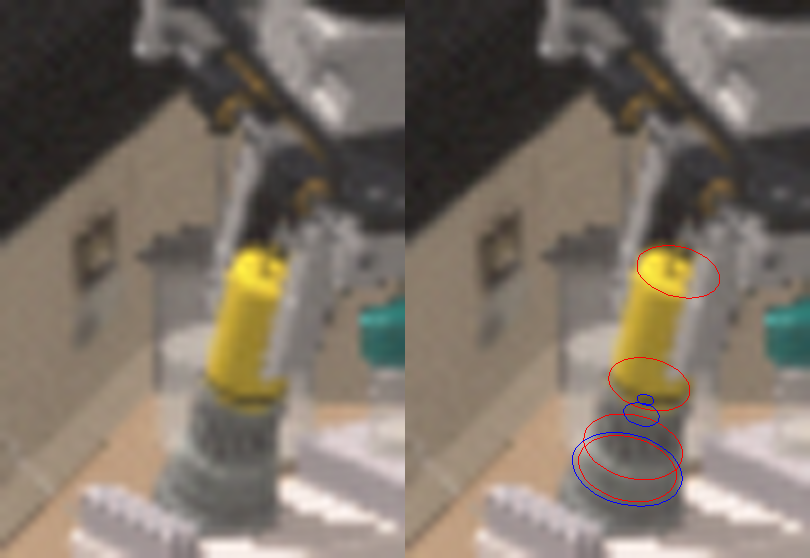

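```bash
python3 -c "
from h import *
print(r.finish_job()); st()"
```

```text
the job is handed in; nothing more can be done
None
the job is handed in; nothing more can be done
```

I finished the job and handed it in at about 29 s of the 72 s allowed. `finish_job` gives no verdict, so what follows rests on my own checks.

- **Jar:** it went into the one-dot pocket and I let go of it. It touched bottom at the expected height, and its cap is within about half a pixel of where a seated jar should appear in the side view.
- **Tube:** it went into the two-dot pocket and I let go of it. It touched bottom at the expected height, and the side view shows it upright.
- **Coupler:** I gripped it by the yellow body and pressed it along the tilted nipple, over the spring balls, to a hard stop on the seat.
    - **Last reading:** the mouth was about 0.2 mm from the seat, less than 0.5 mm off axis and tilted 0.0025 rad.
    - **Grip and push:** the grip is set to 50 N and the arm holds about 32 N of push along the nipple axis.
    - **Valve pin:** I could not read it directly; its travel is inferred from the coupler being home.

**Disagreement found:** the real fingertips sit about 30 mm short of the reported TCP along the tool axis. Because of this, my first try at the jar closed on nothing above it. I confirmed the offset in the pictures, both straight down and tilted, and corrected for it from then on.

The first hard press peaked at about 53 N at the wrist, so I backed it off. The pictures showed no bystander disturbed, though I did not measure their positions.

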